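# Pass a corner brace into the blast cabinet through its dust lock

### The job

Take the galvanized corner brace out of the sloping bin rack and lower it, foot down, into the cut-out of the tray in the blast cabinet's dust lock, letting go only once it is down in the cut-out. Shut the lock's lid and throw the toggle clamp's lever right down to hold it, and only then draw the knife gate fully out and push the tray by its rod fully into the cabinet. Leave it so, with the lid clamped and the gate drawn, and do not disturb the caster wheel, the bit case or the jar.

Things in the scene. Friction and masses are not known exactly. Their poses are not given: they have to be found in the camera images.
- brace_mid (a point): Galvanized steel corner brace, 180 g: foot plate 50 x 40 x 4 mm, upright plate 50 high x 40 x 4 on the foot's +x end, two triangular gussets flush with both sides, so it is 40 mm wide (y) and is gripped across that. Lies foot down in one lane of the sloping bin, upright uphill. Point: over the foot's middle, 25 mm above its underside; x along the foot to the upright, z square to the foot.
- ramp: Rubber-lined bin floor, sloping up away from the robot at 0.52 rad (30 degrees), 288 mm wide. Origin: on its surface at the middle of the front lip; x up the slope, y left, z square to the slope. The lip stands 20 mm above the origin; a divider 6 wide, 14 high at y = 0 makes two lanes; cheeks at y = +-144 mm stand about 20 mm over the floor.
- rack: Plywood bin rack, 300 mm wide, 176 deep, 240 high; origin under its middle, x away from its front, y left, z up. The lip is at x = -91 to -85 mm. A fixed board covers the rear of the bin from x = -38 mm back, underside 228 mm and top 240 mm over the table, so that a vertical tool cannot reach the bin floor and one square to the slope can.
- nest (a point): Cut-out in the black rigid insert of the transfer tray in the dust lock: 55 mm along x, 45 mm along y, 12 mm deep, with a 3 mm chamfer. Point: middle of its floor, 45 mm over the table; x away from the robot, y left towards the cabinet, z up. The seated brace stands on this floor, its 40 mm width along y, its upright at either end. The insert is 94 x 100 mm (x, y).
- cabinet: Fixed grey blast cabinet with dust lock; origin on the table under the lock's middle, x away from robot, y left. The lock is an open-topped box, inner x +-55, y +-80 mm, rim 120 mm high. The cabinet, 300 mm high, begins at y = +94 mm; its front is at x = -70 mm and slopes back above 150 mm height; it has glass on the slope and top.
- lid (a joint): Outer door of the lock, hinge angle of the lid in rad: 0 = shut, 1.57 = upright; it starts open at 1.65 to 2.0. The stiff hinge (0.36 N m) stays about where it is left; the lid weighs 0.35 kg.
- lid_hinge (a point): Middle of the lid's hinge line, at the right-hand end of the lock (cabinet y = -88 mm), 121.5 mm over the table, x along the hinge line as the cabinet's x. The lid is 122 mm wide along x and reaches 166 mm from the hinge; its outer face lies 5 mm outside the hinge plane. A black knob, diameter 20, 22 high, stands on the outer face 140 mm from the hinge at x = +36 mm.
- lid_edge (a point): Middle of the lid's free edge, 166 mm from the hinge line.
- clamp (a joint): Toggle clamp lever angle in rad: 0 = raised, 1.4 rad above level; 1.3 = thrown fully down, almost level and pointing to the robot (cabinet -x). Starts at 0 to 0.15. Stiff (0.2 N m), stays where it is left.
- clamp_pivot (a point): Pivot of the black clamp's lever, in front of the lock's front wall (cabinet x = -88, y = -30 mm), 122 mm over the table. The lever swings in a vertical plane along the cabinet's x. While it is up, the clamp's hold-down arm stands close beside it on the lock's side, up to 60 mm above this point; it comes down onto the lid as the lever goes down.
- clamp_tip (a point): Tip of the clamp lever, 120 mm from its pivot; a rubber grip 19 mm thick covers the outer 80 mm.
- gate (a joint): Inner door, travel of the knife gate between lock and cabinet in m: 0 = shut, 0.11 = fully drawn out towards the robot (cabinet -x). About 3 N to move, stays where it is left.
- gate_knob (a point): Middle of the upright black knob on the gate's tab, in front of the lock: 22 mm in diameter, from 88 to 128 mm over the table, this point at 108 mm; its axes are the cabinet's. The tab below it is 3 mm thick, top 86 mm over the table. The lock's front wall stands 56 mm behind the knob's axis when the gate is shut.
- tray (a joint): Travel of the transfer tray in m: 0 = back in the lock, 0.152 = fully home in the cabinet (along cabinet +y). Starts at 0 to 0.012. About 3 N to move, stays where it is left. The shut gate blocks it.
- rod_knob (a point): Middle of the round black knob on the right-hand end of the tray's push rod: 34 mm in diameter, 22 mm long along the rod, centre 51 mm over the table; its axes are the cabinet's, so pushing it along +y sends the tray home.
- caster_mid (a point): White nylon caster wheel, 61 mm in diameter, 26 mm thick, lying flat in the other lane of the bin; its centre. Leave alone.
- case_mid (a point): Blue plastic hex bit case, 60 x 105 x 32 mm, on top of the rack's board; its centre. Leave alone.
- jar_mid (a point): Frosted glass canning jar with screw lid, 74 mm in diameter, 108 mm high, standing on the bench mat in front of the lock; its centre. Leave alone.
Not all that is in view belongs to the job. Of the things shaped like the part that bears brace_mid, the bare steel one is meant.

How it is judged:
On the way, in this order (a step that is already met when the one before it is completed fails the run):
1. the brace is lowered into the tray's cut-out while still held (z of brace_mid in the frame of nest below 0.034 m and horizontal distance between brace_mid and nest below 0.007 m and contact force between the fingers and brace above 0.5 N), for 0.1 s.
2. the brace sits foot down in the cut-out and is let go (z of brace_mid in the frame of nest below 0.028 m and horizontal distance between brace_mid and nest below 0.006 m and angle between brace_mid's own z axis and vertical below 0.08 rad and contact force between the fingers and brace below 0.1 N), for 0.1 s.
3. the lid is shut (value of joint lid below 0.04 rad), for 0.1 s.
4. the clamp lever is thrown right down (value of joint clamp above 1.2 rad), for 0.1 s.
5. the gate is drawn fully out (value of joint gate above 0.103 m), for 0.1 s.
At the end, for the whole second after the job is handed in: The brace sits foot down in the tray's cut-out (within 6 mm and 3 mm in height, tilt under 0.08 rad) at rest, the tray is pushed home (over 145 of 152 mm), the gate fully drawn (over 103 of 110 mm), the lid shut (under 0.04 rad) and its clamp lever down (over 1.2 of 1.3 rad) (value of joint lid below 0.04 rad and value of joint clamp above 1.2 rad and value of joint gate above 0.103 m and value of joint tray above 0.145 m and z of brace_mid in the frame of nest below 0.028 m and horizontal distance between brace_mid and nest below 0.006 m and angle between brace_mid's own z axis and vertical below 0.08 rad and linear speed of brace below 0.01 m/s); the robot touches nothing.
It fails at once if the gate is opened while the lid is not shut and clamped (value of joint gate above 0.012 m and (value of joint lid above 0.08 rad or value of joint clamp below 1.1 rad)).
It fails at once if the caster wheel is disturbed (distance of caster_mid from where it was at the start of the episode above 0.03 m).
It fails at once if the bit case is disturbed (distance of case_mid from where it was at the start of the episode above 0.03 m).
It fails at once if the jar is disturbed (distance of jar_mid from where it was at the start of the episode above 0.03 m or angle between jar_mid's own z axis and vertical above 0.3 rad).
It also fails if it takes over 72 s, if anything falls off the work surface, if the arm or the gripper's body presses on something with over 40 N, if the wrist force passes 120 N, or if a joint passes its speed limit or range.

### The arm

A 6-joint arm with a two-finger parallel gripper is mounted at the origin on the work surface. World frame = base frame: x ahead of the robot, y to its left, z up, the work surface at z = 0. Lengths are in m, angles in rad, forces in N, time in s.
With the tool pointing down it reaches from about 0.3 to 0.875 m from the base axis. Payload 6.4 kg.
Tool frame: the origin (TCP) lies midway between the tips of the shut fingers; the grasp point (between the pads) lies 19 mm behind it; z points along the fingers, y is the direction in which the jaws open and shut (so a half turn about z gives the same grasp; the last joint's range is limited). The gripper opens to 85 mm and grips with 20 to 120 N. Pads are 22 mm wide; open, the fingers measure 114 mm over their backs; the gripper's body (76 mm by 85 mm) begins 54 mm behind the grasp point. The pads swing forward as they close: fully open they stand 13 mm farther back than shut.
Start: joints at [-1.386, 0.181, 1.607, -0, 1.354, -0.206], TCP at [0.219, -0.532, 0.203] pointing down, gripper open.
Joint ranges: [-2.99, 2.99], [-0.89, 2.07], [0.3, 2.58], [-1.14, 4.28], [0, 2.63], [-3.12, 3.12]. Speed limits (rad/s): [2.57, 2.57, 3.01, 3.14, 3.14, 3.14].

### API

Orientations are given as a unit quaternion [w, x, y, z].
In Python, from bench import ctrl gives the robot as it stands.
- The arm moves only by the tool apply_moves, never from a script. Its argument "plan" is a list of rows, each an object with "translation": the shift along the tool's x, y, z in m, a list of three; "angular": the turn, a rotation vector about the tool's x, y, z in rad, a list of three; "hand": the finger opening in m, from 0 to 0.0854. In form: [{"translation": [x, y, z], "angular": [rx, ry, rz], "hand": hand}, ...]. A call has 1 to 10 rows; each row shifts and turns the commanded pose from where the row before left it, along the tool's axes as they then stand; what a row does not reach is not made up. A row lasts 1/8 s, in which the tool goes at most 62.5 mm and 10.7 degrees, less where a joint would pass 70% of its speed; a pose out of reach is approached as far as the arm can. A call with a gripper value outside its range is refused whole. The fingers move at their own pace and stop on an object; the grip force is fixed at half the most. Time passes only in rows, so rows that do not move let the fingers close. It gives the time, the measured TCP pose, the force and the opening at its end, in the units of the state.
- ctrl.get_obs(): the state, without advancing time (a new reading comes with each control period).
- ctrl.camera(name): name is "scene" or "top" or "wrist"; returns a dict with "img" (400x640x3 uint8, red, green, blue), "K" (3x3 intrinsics, pixels), "eye" and "orientation" of the camera in the world. Camera axes: x right, y up, looking along -z (the intrinsics and any distortion apply to the point x, -y, -z); pixel columns grow to the right and rows downward; lengths in m; the calibration is good to about 2 mm. The wrist camera is an equidistant fisheye: a pixel r from the principal point sees the ray r / f radians off the axis. A picture is of the moment at which its call begins. There is no depth.
- ctrl.hand_in(): hands the job in, once; it reports no verdict.
The state is a dict: "time_s": time; "q": joint angles; "dq": joint speeds; "joint_efforts": joint torques, N m; "eef_pos": TCP position; "eef_rot": TCP orientation; "wrist_force": force on the tool from outside, world axes, zero at the start; "torque": the same for the moment, N m; "opening": opening from 0.0 (shut) to 1.0 (fully open).
Only numpy, scipy, OpenCV 4.12 (cv2) and the standard library are available. Lean on these libraries where they do the work, as an engineer would, in place of code of your own. Each camera call takes 0.05 s, during which the arm holds its last target.

## Working session

There is one attempt and no reset: what is moved stays moved. The work goes in short steps, Python scripts to look and compute and a tool call to move; the robot and the scene stay as the last step left them, time stands still between calls to the robot, and variables do not carry over. Pictures are saved under pics/ and viewed, and the job is handed in when it is done.

Besides the shell and the picture viewer there is one more tool, called as name(argument=value, ...), one argument or row to a line, values as JSON. apply_moves: Moves the arm, as the interface text tells. Its arguments: {"type":"object","properties":{"plan":{"type":"array","items":{"type":"object","properties":{"translation":{"type":"array","items":{"type":"number"}},"angular":{"type":"array","items":{"type":"number"}},"hand":{"type":"number"}}}}},"required":["plan"]}

```bash
ls; mkdir -p pics
python3 - <<'E'
from bench import ctrl
import cv2
print(ctrl.get_obs())
for n in ["scene","top","wrist"]:
    c=ctrl.camera(n); cv2.imwrite(f"pics/{n}0.png",c["img"][:,:,::-1]); print(n,c["K"],c["eye"],c["orientation"],c.keys())
E
```

```text
pics
{'time_s': 0.0, 'q': array([-1.38630579e+00,  1.81532138e-01,  1.60802180e+00,  9.77972451e-07,
        1.35382055e+00, -2.06290125e-01]), 'dq': array([ 8.39756581e-04,  1.21637063e-05,  4.14187698e-04,  2.05580279e-04,
       -1.18570660e-03,  9.33442568e-04]), 'joint_efforts': array([-6.54406995e-04, -4.44873941e+01, -3.51337123e+01, -4.27032428e-04,
        8.91941978e-03,  5.74798278e-06]), 'eef_pos': array([ 0.21892996, -0.53102541,  0.20188255]), 'eef_rot': array([-8.90857270e-04,  9.80971593e-01,  1.94149271e-01,  1.01880023e-05]), 'wrist_force': array([ 0.25044126,  0.42820637, -0.81475223]), 'torque': array([-0.00238129, -0.01163507,  0.0093105 ]), 'opening': 1.0000149058317371}
scene [[414.26268876   0.         323.54784665]
 [  0.         414.26268876 201.69092127]
 [  0.           0.           1.        ]] [0.83671473 0.29458801 0.99364779] [0.41322541 0.10416289 0.22592357 0.8759871 ] dict_keys(['img', 'K', 'eye', 'orientation'])
top [[436.37603536   0.         312.82425636]
 [  0.         436.37603536 198.80883378]
 [  0.           0.           1.        ]] [0.3988652  0.01138335 1.41548842] [-0.70090575 -0.02605158  0.02530254  0.71232873] dict_keys(['img', 'K', 'eye', 'orientation'])
wrist [[309.70691629   0.         319.92511582]
 [  0.         309.70691629 199.84058047]
 [  0.           0.           1.        ]] [ 0.28431006 -0.50455378  0.37346795] [ 0.82267368 -0.11552654  0.07824738 -0.55112519] dict_keys(['img', 'K', 'eye', 'orientation'])
```

View pics/scene0.png

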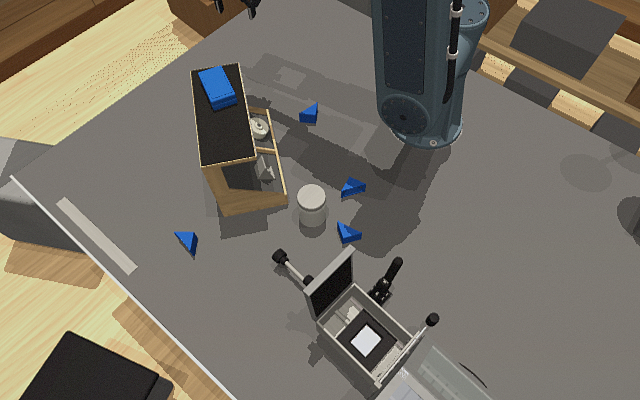

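View pics/top0.png

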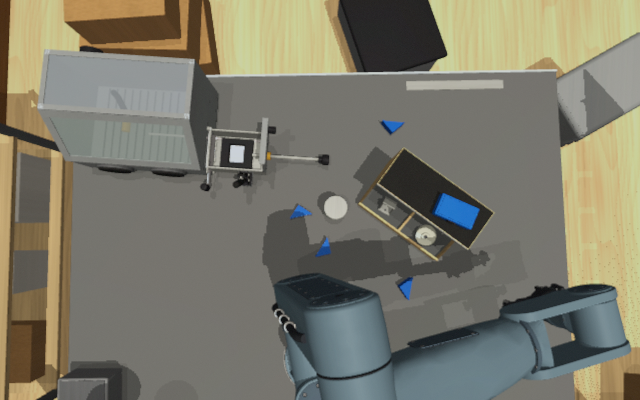

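View pics/wrist0.png

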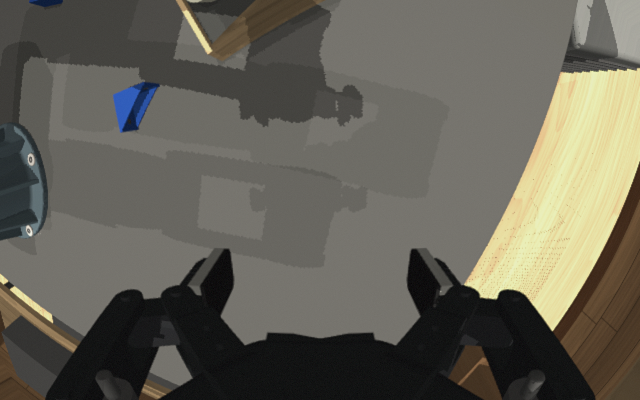

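```bash
cat > h.py <<'E'
import numpy as np, cv2
from scipy.spatial.transform import Rotation as R
def rot(q): return R.from_quat([q[1],q[2],q[3],q[0]])
def proj(c,P,fish=False):
    P=np.atleast_2d(P); p=rot(c["orientation"]).inv().apply(P-c["eye"]); p=p*[1,-1,-1]
    K=c["K"]
    if fish:
        r=np.hypot(p[:,0],p[:,1]); th=np.arctan2(r,p[:,2]); s=th/np.maximum(r,1e-9)
        return np.c_[K[0,0]*p[:,0]*s+K[0,2],K[1,1]*p[:,1]*s+K[1,2]]
    return np.c_[K[0,0]*p[:,0]/p[:,2]+K[0,2],K[1,1]*p[:,1]/p[:,2]+K[1,2]]
def ray(c,uv,fish=False):
    K=c["K"]; uv=np.atleast_2d(uv).astype(float); a=(uv-[K[0,2],K[1,2]])/K[0,0]
    if fish:
        r=np.hypot(*a.T); d=np.c_[a*(np.sin(r)/np.maximum(r,1e-9))[:,None],np.cos(r)]
    else: d=np.c_[a,np.ones(len(a))]
    d=d*[1,-1,-1]; d/=np.linalg.norm(d,axis=1)[:,None]
    return rot(c["orientation"]).apply(d)
def onz(c,uv,z,fish=False):
    d=ray(c,uv,fish); return c["eye"]+d*((z-c["eye"][2])/d[:,2])[:,None]
def crop(img,x0,y0,w,h,s,name):
    im=cv2.resize(img[y0:y0+h,x0:x0+w,::-1],None,fx=s,fy=s,interpolation=cv2.INTER_CUBIC); cv2.imwrite(name,im)
E
python3 - <<'E'
from bench import ctrl
from h import *
c=ctrl.camera("top");np.save("top.npy",c,allow_pickle=True)
crop(c["img"],195,110,150,100,5,"pics/t_cab.png")
crop(c["img"],345,140,160,120,5,"pics/t_rack.png")
c=ctrl.camera("scene");np.save("scene.npy",c,allow_pickle=True)
crop(c["img"],265,235,180,150,4,"pics/s_cab.png")
crop(c["img"],180,55,120,165,3.6,"pics/s_rack.png")
E
```

```text
(no output)
```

View pics/t_cab.png

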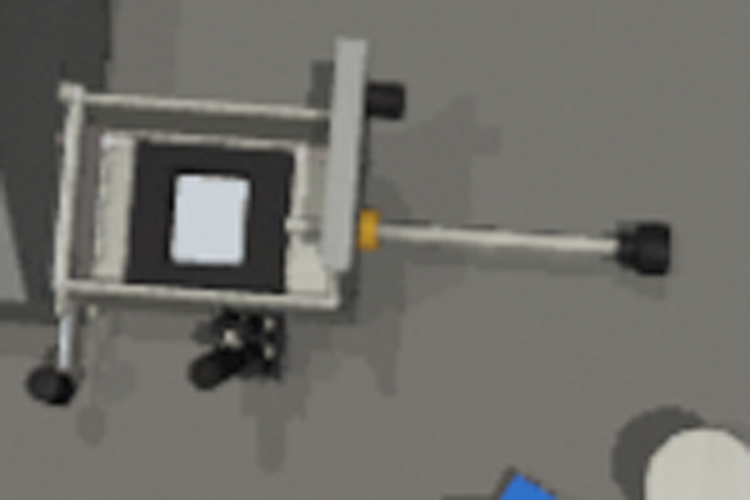

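View pics/t_rack.png

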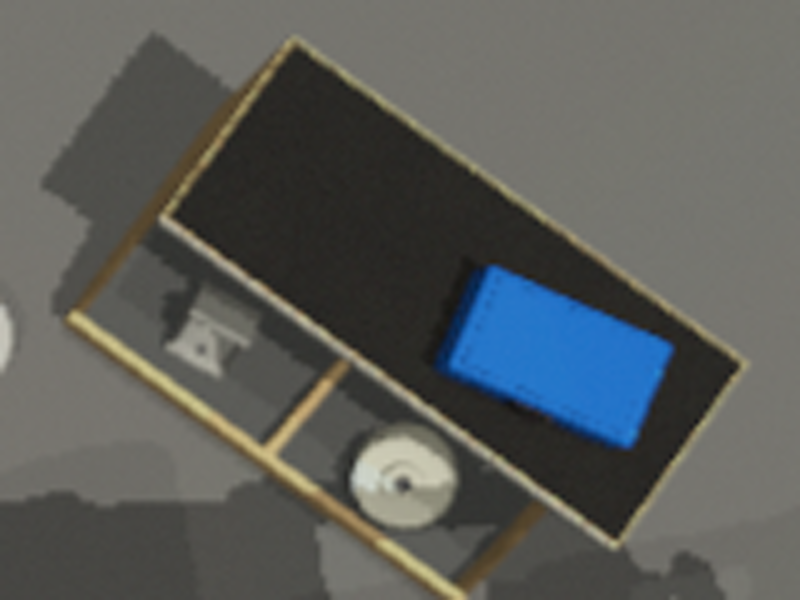

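View pics/s_cab.png

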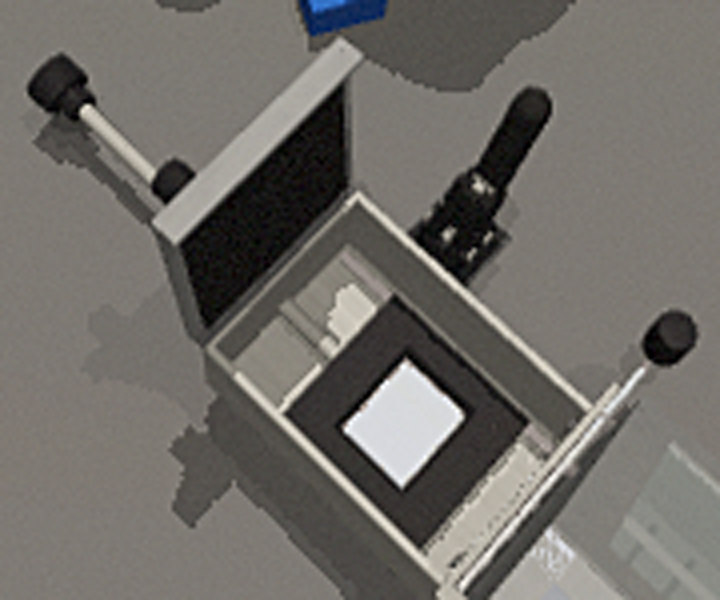

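View pics/s_rack.png

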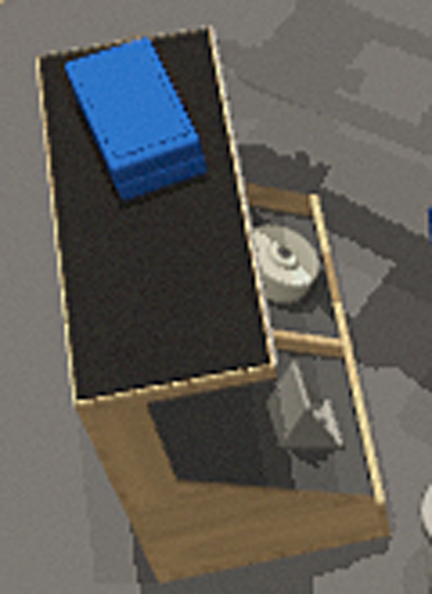

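```bash
cat > fitrack.py <<'E'
from h import *
from scipy.optimize import least_squares
T=np.load("top.npy",allow_pickle=True).item();S=np.load("scene.npy",allow_pickle=True).item()
tp=np.array([(295,38),(165,216),(615,546),(745,363)])/5+[345,140]
sp=np.array([(77,402),(274,368),(212,28),(38,58)])/3.6+[180,55]
tl=np.array([(70,318),(465,598)])/5+[345,140]
sl=np.array([(383,500),(315,195)])/3.6+[180,55]
def pose(p,L): 
    c,s=np.cos(p[2]),np.sin(p[2]); L=np.array(L,float); return np.c_[p[0]+c*L[:,0]-s*L[:,1],p[1]+s*L[:,0]+c*L[:,1],L[:,2]]
def f(p):
    B=pose(p,[(p[3],.15,.24),(-.038,.15,.24),(-.038,-.15,.24),(p[3],-.15,.24)])
    Lp=pose(p,[(-.088,.15,p[4]),(-.088,-.15,p[4])])
    Bs=B;  
    return np.r_[(proj(T,B)-tp).ravel(),(proj(S,Bs)-sp).ravel(),(proj(T,Lp)-tl).ravel(),(proj(S,Lp)-sl).ravel()]
r=least_squares(f,[.3,-.2,-.6,.088,.15],loss="soft_l1")
if __name__=="__main__": print(r.x,r.fun.round(1))
E
python3 fitrack.py
```

```text
[ 0.46318222 -0.30390234 -0.6486322   0.08382268  0.04800067] [-1.3 -0.1 -1.4  0.2 -0.3  0.1 -0.4 -0.  -0.4 -0.6  0.2 -1.8 -0.6 -1.3
 -0.4 -1.6 -0.5 -0.9 -1.2  0.1 -0.6  0.1 -0.6 -0.3]
```

Run:
```python
from h import *
T=np.load("top.npy",allow_pickle=True).item();S=np.load("scene.npy",allow_pickle=True).item()
crop(T["img"],370,185,40,35,14,"pics/t_br.png"); crop(S["img"],245,145,50,45,12,"pics/s_br.png")
a=cv2.imread("pics/t_br.png");b=cv2.imread("pics/s_br.png"); 
h=max(a.shape[0],b.shape[0]); 
cv2.imwrite("pics/t_br.png",a)
```

```text
(no output)
```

View pics/t_br.png

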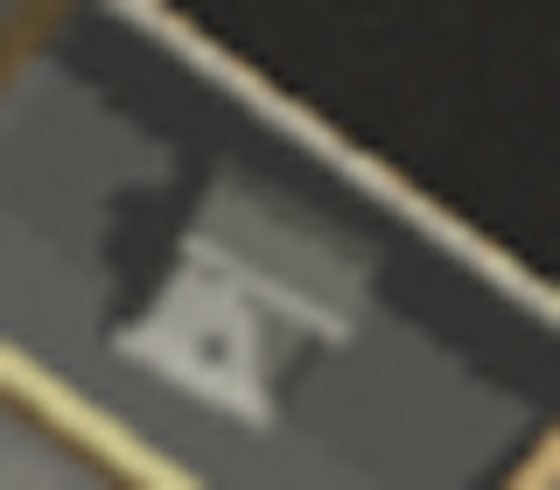

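View pics/s_br.png

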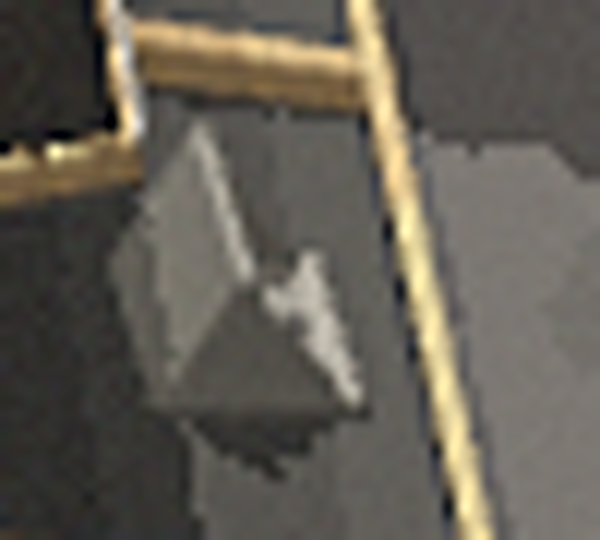

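```bash
cat > fitbr.py <<'E'
from h import *
from fitrack import r as rk,pose
from scipy.optimize import least_squares
T=np.load("top.npy",allow_pickle=True).item();S=np.load("scene.npy",allow_pickle=True).item()
tp=np.array([(190,242),(345,330),(118,340),(262,425)])/14+[370,185]
sp=np.array([(248,280),(203,130),(358,405),(312,255),(160,405)])/12+[245,145]
q=np.array([(.023,.02,.025),(.023,-.02,.025),(-.025,.02,-.022),(-.025,-.02,-.022),(.025,.02,-.025)])
def Rr(phi,yaw=rk.x[2]): return R.from_euler("z",yaw)*R.from_euler("y",-np.pi/6)*R.from_euler("z",phi)
def f(p):
    W=Rr(p[3]).apply(q)+p[:3]
    return np.r_[(proj(T,W[:4])-tp).ravel(),(proj(S,W)-sp).ravel()]
r=least_squares(f,[.37,-.16,.08,0],loss="soft_l1")
if __name__=="__main__":
    print(r.x,r.fun.round(1))
    c,s=np.cos(rk.x[2]),np.sin(rk.x[2]); d=r.x[:2]-rk.x[:2]; print("rack frame",c*d[0]+s*d[1],-s*d[0]+c*d[1],r.x[2])
    u=Rr(0).apply([[1,0,0],[0,0,1]]); 
    # foot underside height line => z0 at rack x -.085
    fm=Rr(0).inv().apply(r.x[:3]-pose(rk.x,[(-.085,0,0)])[0]); print("ramp coords rel (-85,0,0):",fm)
E
python3 fitbr.py
```

```text
[ 0.46196068 -0.2135736   0.06923612  0.11344573] [-0.8  0.3 -0.2  0.7 -0.7  0.1  0.   0.4 -0.2 -0.1 -0.5 -0.1 -0.2 -0.3
 -0.3  0.2 -0.7  0.3]
rack frame -0.05554077815741933 0.07124602869539655 0.0692361203207709
ramp coords rel (-85,0,0): [0.06013049 0.07124603 0.04523063]
```

```bash
cat > fitcab.py <<'E'
from h import *
from fitrack import pose
from scipy.optimize import least_squares
T=np.load("top.npy",allow_pickle=True).item();S=np.load("scene.npy",allow_pickle=True).item()
t=lambda a: np.array(a)/5+[195,110]
s=lambda a: np.array(a)/4+[265,235]
# tray points order: (+x,+y),(+x,-y),(-x,-y),(-x,+y)
ti=t([(137,140),(297,150)]); tc=t([(175,175),(250,180),(243,265),(170,260)])
si=s([(420,550),(285,410),(395,295),(530,430)]); sc=s([(403,490),(342,430),(408,358),(467,412)])
tg=t([(50,387)]); sg=s([(678,332)]); tr=t([(655,248)]); sr=s([(48,88)])
def f(p,full=False):
    n=p[3]
    I=pose(p,[(.047,n+.05,.057),(.047,n-.05,.057),(-.047,n-.05,.057),(-.047,n+.05,.057)])
    C=pose(p,[(.0275,n+.0225,.045),(.0275,n-.0225,.045),(-.0275,n-.0225,.045),(-.0275,n+.0225,.045)])
    G=pose(p,[(p[4],p[5],.128)]); Rk=pose(p,[(0,p[6],.051)])
    return np.r_[(proj(T,I[:2])-ti).ravel(),(proj(S,I)-si).ravel(),.5*(proj(T,C)-tc).ravel(),.5*(proj(S,C)-sc).ravel(),(proj(T,G)-tg).ravel(),(proj(S,G)-sg).ravel(),(proj(T,Rk)-tr).ravel(),(proj(S,Rk)-sr).ravel()]
r=least_squares(f,[.55,.25,0,0,-.116,.085,-.3],loss="soft_l1")
if __name__=="__main__":
    print(r.x.round(4)); print(r.fun.round(1)); P=r.x
    for n,q in dict(nest=(0,P[3],.045),gate=(P[4],P[5],.108),rod=(0,P[6],.051),piv=(-.088,-.03,.122),hinge=(0,-.088,.1215)).items(): print(n,pose(P,[q])[0].round(4))
    for c,nm in((T,"t"),(S,"s")):
        im=c["img"].copy()
        ps=[(x,y,.12) for x in(-.055,.055) for y in(-.08,.08)]+[(0,-.088,.1215),(-.088,-.03,.122),(P[4],P[5],.128)]+[(0.061,-.088,.1215),(-.061,-.088,.1215),(0,P[3],.045)]
        k=5 if nm=="t" else 4
        o=(195,110,150,100) if nm=="t" else (265,235,180,150)
        im=cv2.resize(im[o[1]:o[1]+o[3],o[0]:o[0]+o[2],::-1],None,fx=k,fy=k)
        for u,v in proj(c,pose(P,ps)): cv2.circle(im,(int((u-o[0])*k),int((v-o[1])*k)),4,(0,0,255),1)
        cv2.imwrite(f"pics/fit_{nm}.png",im)
E
python3 fitcab.py
python3 - <<'E'
from bench import ctrl
from h import *
o=ctrl.get_obs(); c=ctrl.camera("wrist"); Q=rot(o["eef_rot"]); print(Q.inv().apply(c["eye"]-o["eef_pos"]), (Q.inv()*rot(c["orientation"])).as_matrix().round(3)); print(Q.as_matrix().round(3))
E
```

```text
[ 0.6768  0.6464 -0.0783 -0.3942 -0.1166 -0.3183 -0.6793]
[-1.7 -0.6 -2.1 -0.7 -0.3  0.1 -1.2  0.9 -0.2 -1.3  0.5 -3.2 -0.2 -0.1
 -0.6 -0.2 -0.6 -0.1 -0.3 -0.1 -0.1 -0.3 -0.2 -0.3 -0.2 -0.5  0.1 -0.
 -2.4 -1.3 -0.1 -1.3 -0.2 -0.7  0.7 -2.2]
nest [0.646  0.2534 0.045 ]
gate [0.5356 0.3382 0.108 ]
rod [ 0.6237 -0.0308  0.051 ]
piv [0.5867 0.6234 0.122 ]
hinge [0.6699 0.5587 0.1215]
[ 7.06006674e-02  9.60882220e-05 -1.71482864e-01] [[-0.001  0.961  0.277]
 [ 1.     0.001  0.   ]
 [-0.     0.277 -0.961]]
[[ 0.925  0.381 -0.   ]
 [ 0.381 -0.925  0.001]
 [ 0.    -0.001 -1.   ]]
```

View pics/fit_t.png

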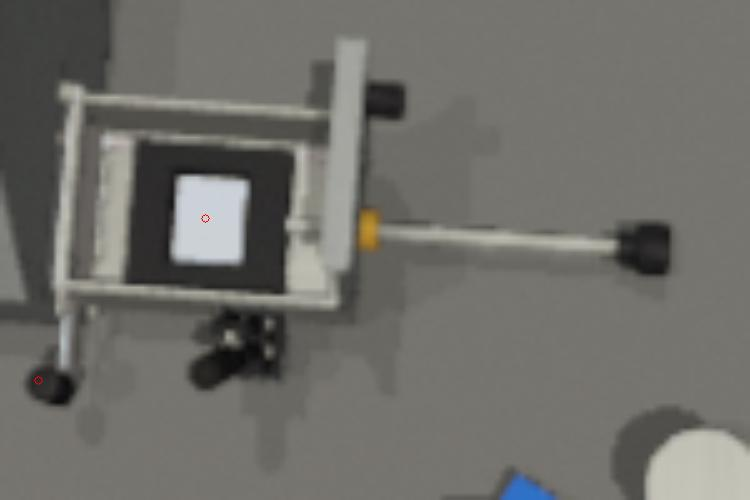

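View pics/fit_s.png

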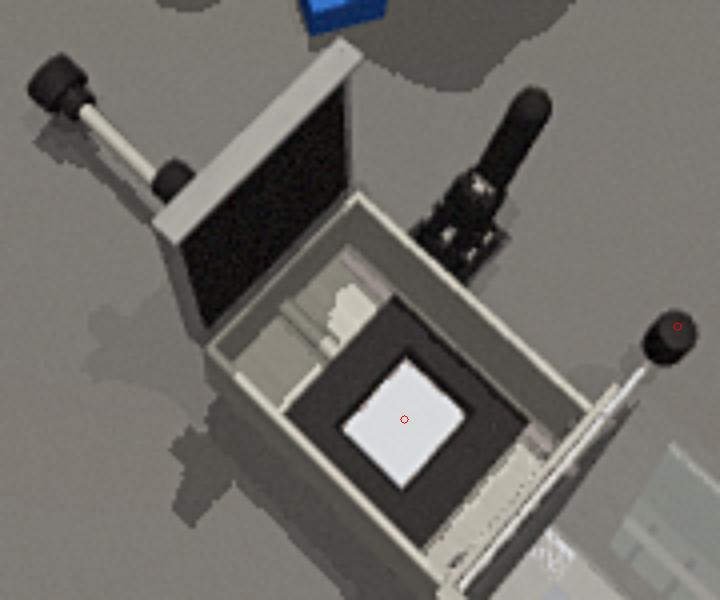

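```bash
python3 - <<'E'
s=open("fitcab.py").read()
s=s.replace("def f(p,full=False):","""sR=s([(358,207),(217,346),(590,408)]); tR=t([(80,103),(80,285)])
RR=[(-.055,-.08,.12),(.055,-.08,.12),(-.055,.08,.12)]
tRR=[(.055,.08,.12),(-.055,.08,.12)]
def f(p,full=False):""").replace("return np.r_[","return np.r_[(proj(S,pose(p,RR))-sR).ravel(),(proj(T,pose(p,tRR))-tR).ravel(),")
s=s.replace("[.55,.25,0,0,-.116,.085,-.3]","[.65,.25,-.07,0,-.116,.085,-.3]")
open("fitcab.py","w").write(s)
E
python3 fitcab.py
```

```text
[ 0.6448  0.2426 -0.0753  0.0108 -0.1161  0.0871 -0.2741]
[-0.4 -2.6 -0.5 -0.1  0.1  0.  -1.  -0.5 -3.8 -0.8 -1.8 -0.5 -2.1 -0.6
 -0.2  0.  -1.2  0.9 -0.3 -1.4  0.5 -3.4 -0.2 -0.1 -0.6 -0.2 -0.5 -0.1
 -0.3 -0.  -0.1 -0.4 -0.2 -0.3 -0.2 -0.5  0.1 -0.1 -2.4 -1.3 -0.1 -1.3
 -0.3 -0.8  0.6 -2. ]
nest [0.6457 0.2534 0.045 ]
gate [0.5356 0.3382 0.108 ]
rod [ 0.6242 -0.0307  0.051 ]
piv [0.5548 0.2193 0.122 ]
hinge [0.6382 0.1549 0.1215]
```

View pics/fit_t.png

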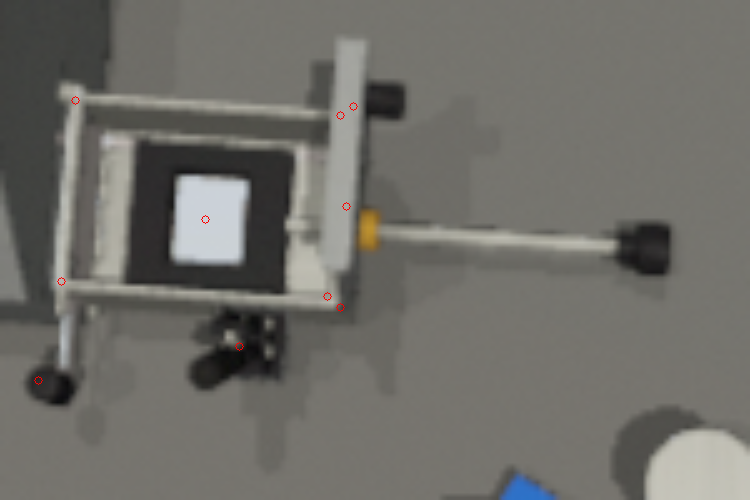

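View pics/fit_s.png

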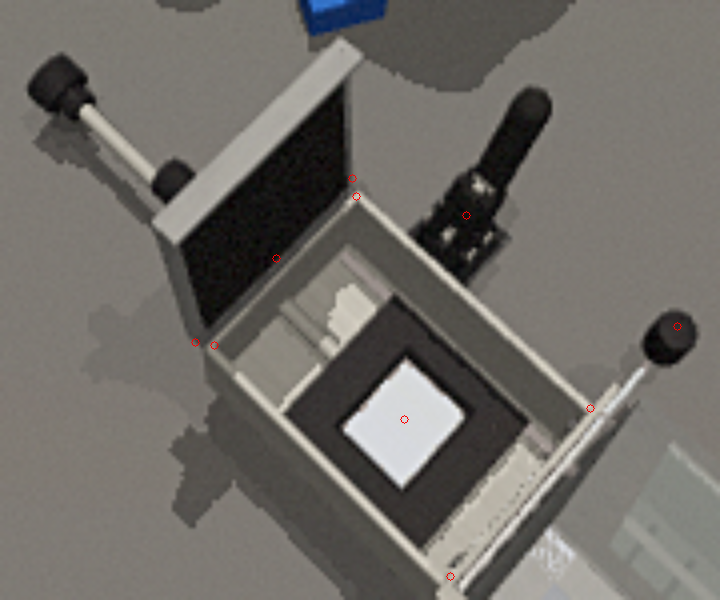

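```bash
cat > mv.py <<'E'
from h import *
import sys, json
def quat(Rm): q=Rm.as_quat(); return q
def rows(p0,R0,p1,R1,n=None,hand=.0854,vmax=.055,wmax=.17):
    rv=(R0.inv()*R1).as_rotvec(); d=np.asarray(p1)-p0
    m=max(int(np.ceil(np.linalg.norm(d)/vmax)),int(np.ceil(np.linalg.norm(rv)/wmax)),1)
    n=max(n or 1,m); out=[]; Rc=R0; p=np.array(p0)
    for i in range(n):
        # work from already rounded pose
        k=n-i; t=Rc.inv().apply((p1-p)/k).round(4); w=((Rc.inv()*R1).as_rotvec()/k).round(4)
        out.append({"translation":t.tolist(),"angular":w.tolist(),"hand":hand}); p=p+Rc.apply(t); Rc=Rc*R.from_rotvec(w)
    return out,p,Rc
def show(r): print(len(r)); print(json.dumps(r))
def st(o): return np.array(o["eef_pos"]),rot(o["eef_rot"])
E
cat > tgt.py <<'E'
from h import *
import fitbr
b=fitbr.r.x
def grasp(b=b,off=(.006,0,-.013),up=0):
    Rb=fitbr.Rr(b[3]); 
    Rt=Rb*R.from_euler("x",np.pi)
    return b[:3]+Rb.apply(np.array(off)+[0,0,up]),Rt
E
python3 - <<'E'
from bench import ctrl
from mv import *; from tgt import *
p,q=st(ctrl.get_obs()); print(p,q.as_matrix().round(3))
pg,Rg=grasp(); pp,_=grasp(up=.16); print(pg,pp,Rg.as_matrix().round(3))
a,p1,q1=rows(p,q,[.30,-.36,.36],q*R.from_rotvec(np.array([0,0,0.0])))
show(a)
a,p2,q2=rows(p1,q1,pp,Rg); show(a)
E
```

```text
[ 0.21900857 -0.53147984  0.20250732] [[ 0.925  0.381 -0.   ]
 [ 0.381 -0.925  0.001]
 [ 0.    -0.001 -1.   ]]
[ 0.47166516 -0.22007776  0.06095851] [ 0.4079123  -0.17175     0.19952257] [[ 0.754 -0.522  0.398]
 [-0.43  -0.851 -0.302]
 [ 0.497  0.057 -0.866]]
5
[{"translation": [0.028, -0.0256, -0.0315], "angular": [0.0, 0.0, 0.0], "hand": 0.0854}, {"translation": [0.0281, -0.0255, -0.0315], "angular": [0.0, 0.0, 0.0], "hand": 0.0854}, {"translation": [0.028, -0.0256, -0.0315], "angular": [0.0, 0.0, 0.0], "hand": 0.0854}, {"translation": [0.0281, -0.0255, -0.0315], "angular": [0.0, 0.0, 0.0], "hand": 0.0854}, {"translation": [0.028, -0.0256, -0.0314], "angular": [0.0, 0.0, 0.0], "hand": 0.0854}]
7
[{"translation": [0.0245, -0.019, 0.0229], "angular": [-0.0423, 0.065, 0.1291], "hand": 0.0854}, {"translation": [0.0203, -0.0229, 0.0235], "angular": [-0.0423, 0.065, 0.1292], "hand": 0.0854}, {"translation": [0.0156, -0.0262, 0.0236], "angular": [-0.0423, 0.065, 0.1291], "hand": 0.0854}, {"translation": [0.0105, -0.0288, 0.0233], "angular": [-0.0423, 0.065, 0.1292], "hand": 0.0854}, {"translation": [0.0051, -0.0308, 0.0226], "angular": [-0.0423, 0.065, 0.1291], "hand": 0.0854}, {"translation": [-0.0004, -0.0321, 0.0214], "angular": [-0.0423, 0.065, 0.1291], "hand": 0.0854}, {"translation": [-0.0059, -0.0325, 0.0198], "angular": [-0.0424, 0.065, 0.1292], "hand": 0.0854}]
```

apply_moves(
  plan=[
    {"translation": [0.028,-0.0256,-0.0315],"angular": [0,0,0],"hand": 0.0854},
    {"translation": [0.0281,-0.0255,-0.0315],"angular": [0,0,0],"hand": 0.0854},
    {"translation": [0.028,-0.0256,-0.0315],"angular": [0,0,0],"hand": 0.0854},
    {"translation": [0.0281,-0.0255,-0.0315],"angular": [0,0,0],"hand": 0.0854},
    {"translation": [0.028,-0.0256,-0.0314],"angular": [0,0,0],"hand": 0.0854},
  ],
)

```text
time_s: 0.92
eef_pos: [0.3003, -0.3588, 0.3613]
eef_rot: [0.0, 0.981, 0.194, 0.0]
wrist_force: [0.8, -0.2, -0.1]
opening: 0.999
```

apply_moves(
  plan=[
    {"translation": [0.0245,-0.019,0.0229],"angular": [-0.0423,0.065,0.1291],"hand": 0.0854},
    {"translation": [0.0203,-0.0229,0.0235],"angular": [-0.0423,0.065,0.1292],"hand": 0.0854},
    {"translation": [0.0156,-0.0262,0.0236],"angular": [-0.0423,0.065,0.1291],"hand": 0.0854},
    {"translation": [0.0105,-0.0288,0.0233],"angular": [-0.0423,0.065,0.1292],"hand": 0.0854},
    {"translation": [0.0051,-0.0308,0.0226],"angular": [-0.0423,0.065,0.1291],"hand": 0.0854},
    {"translation": [-0.0004,-0.0321,0.0214],"angular": [-0.0423,0.065,0.1291],"hand": 0.0854},
    {"translation": [-0.0059,-0.0325,0.0198],"angular": [-0.0424,0.065,0.1292],"hand": 0.0854},
    {"translation": [0,0,0],"angular": [0,0,0],"hand": 0.0854},
    {"translation": [0,0,0],"angular": [0,0,0],"hand": 0.0854},
  ],
)

```text
time_s: 2.05
eef_pos: [0.406, -0.1765, 0.2035]
eef_rot: [0.096, 0.935, -0.246, 0.235]
wrist_force: [0.2, -0.5, 0.4]
opening: 0.999
```

```bash
cat > look.py <<'E'
from bench import ctrl
from h import *
import sys
def look(name,tag,pts=None,fish=True):
    c=ctrl.camera(name); np.save(f"{tag}.npy",c,allow_pickle=True)
    im=c["img"][:,:,::-1].copy()
    if pts is not None:
        for u,v in proj(c,pts,fish): cv2.circle(im,(int(round(u)),int(round(v))),2,(0,0,255),-1)
    cv2.imwrite(f"pics/{tag}.png",im); return c
E
python3 - <<'E'
from look import *
from mv import st; import fitbr
o=ctrl.get_obs(); print(o["q"].round(3),st(o)[0],st(o)[1].as_matrix().round(3))
W=fitbr.Rr(fitbr.r.x[3]).apply(fitbr.q)+fitbr.r.x[:3]
look("wrist","w1",W); c=ctrl.camera("wrist")["img"]; crop(c,200,0,240,200,3.3,"pics/w1c.png")
E
```

```text
[-0.703 -0.573  2.322  0.037  0.88   1.367] [ 0.40603138 -0.17651275  0.20349891] [[ 0.768 -0.506  0.393]
 [-0.415 -0.86  -0.295]
 [ 0.487  0.064 -0.871]]
```

View pics/w1.png

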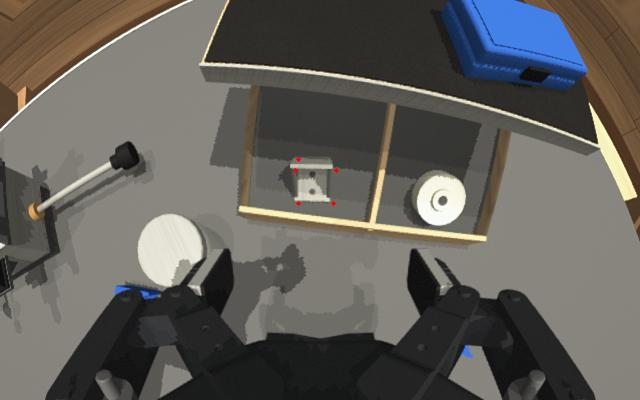

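Run:
```python
from look import *
from mv import st; import fitbr
o=ctrl.get_obs(); print(st(o)[0],abs(o["dq"]).max(), o["time_s"])
c=look("wrist","w1"); crop(c["img"],230,70,170,160,4.5,"pics/w1c.png")
print(proj(c,fitbr.Rr(fitbr.r.x[3]).apply(fitbr.q)+fitbr.r.x[:3],True))
```

```text
[ 0.40598111 -0.17761986  0.20394541] 0.010651490722236683 2.15
[[293.62163992 170.37861623]
 [334.73028651 171.01744666]
 [297.23575853 203.20149808]
 [331.72775326 203.77480168]
 [297.36203935 160.10399303]]
```

View pics/w1c.png

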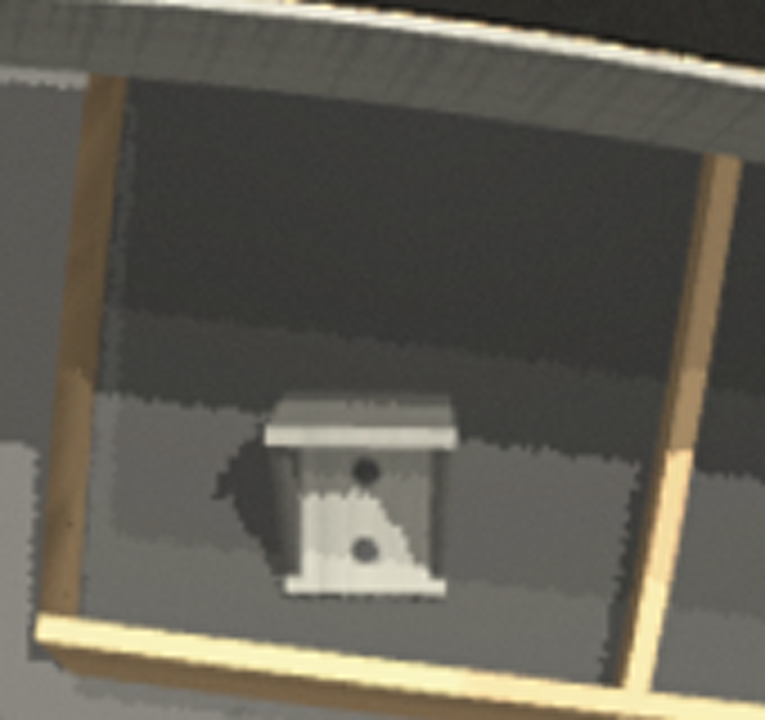

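Run:
```python
from h import *
import fitbr
from scipy.optimize import least_squares
c=np.load("w1.npy",allow_pickle=True).item()
wp=np.array([(265,437),(457,437),(285,592),(446,592)])/4.5+[230,70]
q=fitbr.q.copy()
def fw(p):
    W=fitbr.Rr(p[3]).apply(q[:4])+p[:3]; return (proj(c,W,True)-wp).ravel()
for w in (0,.5,1):
    r=least_squares(lambda p:np.r_[fw(p),w*fitbr.f(p)],fitbr.r.x); print(w,r.x.round(4),fw(r.x).round(1))
    d=np.array(r.x[:3])-fitbr.r.x[:3]; print(" d in brace frame",fitbr.Rr(fitbr.r.x[3]).inv().apply(d).round(4))
```

```text
0 [ 0.4637 -0.2097  0.0809  0.1203] [-0.1 -0.2 -0.1  0.2  0.2 -0.2  0.1  0.2]
 d in brace frame [0.0055 0.0035 0.0105]
0.5 [ 0.4644 -0.2103  0.0779  0.1207] [ 0.1  0.  -0.3  0.3  0.4 -0.3 -0.   0. ]
 d in brace frame [0.0047 0.0036 0.0075]
1 [ 0.4644 -0.2105  0.0767  0.1209] [ 0.4  0.3 -0.2  0.6  0.6 -0.2  0.   0.1]
 d in brace frame [0.0043 0.0035 0.0064]
```

Run:
```python
from bench import ctrl
from mv import *; from tgt import *
b=np.array([.4644,-.2103,.0779,.1207])
p,q=st(ctrl.get_obs()); 
pp,Rg=grasp(b,up=.07); show(rows(p,q,pp,Rg,4,hand=.07)[0])
```

```text
4
[{"translation": [0.0006, -0.0025, 0.0213], "angular": [-0.0004, 0.0024, 0.0024], "hand": 0.07}, {"translation": [0.0006, -0.0024, 0.0213], "angular": [-0.0005, 0.0023, 0.0023], "hand": 0.07}, {"translation": [0.0005, -0.0025, 0.0213], "angular": [-0.0004, 0.0024, 0.0024], "hand": 0.07}, {"translation": [0.0005, -0.0025, 0.0213], "angular": [-0.0005, 0.0023, 0.0023], "hand": 0.07}]
```

apply_moves(
  plan=[
    {"translation": [0.0006,-0.0025,0.0213],"angular": [-0.0004,0.0024,0.0024],"hand": 0.07},
    {"translation": [0.0006,-0.0025,0.0213],"angular": [-0.0004,0.0024,0.0024],"hand": 0.07},
    {"translation": [0.0006,-0.0025,0.0213],"angular": [-0.0004,0.0024,0.0024],"hand": 0.07},
    {"translation": [0.0006,-0.0025,0.0213],"angular": [-0.0004,0.0024,0.0024],"hand": 0.07},
    {"translation": [0,0,0],"angular": [0,0,0],"hand": 0.07},
    {"translation": [0,0,0],"angular": [0,0,0],"hand": 0.07},
  ],
)

```text
time_s: 2.95
eef_pos: [0.4461, -0.1947, 0.1297]
eef_rot: [0.097, 0.933, -0.252, 0.24]
wrist_force: [-0.8, 0.4, 0.5]
opening: 0.821
```

Run:
```python
from look import *
from mv import *; from tgt import *
b=np.array([.4644,-.2103,.0779,.1207])
pp,Rg=grasp(b,up=.07); o=ctrl.get_obs(); p,q=st(o); print(p-pp,(q.inv()*Rg).as_rotvec(),abs(o["dq"]).max())
c=look("wrist","w2"); crop(c["img"],210,90,200,160,4,"pics/w2c.png")
print(proj(c,fitbr.Rr(b[3]).apply(fitbr.q)+b[:3],True))
```

```text
[-9.83480583e-05  8.87599093e-04 -5.12894994e-04] [-0.00074162  0.00077445 -0.00015436] 0.018602366582136147
[[291.85937716 192.06728713]
 [350.6888802  192.03213289]
 [298.10164052 231.74274035]
 [344.01431791 231.70528144]
 [297.0944945  174.58004398]]
```

View pics/w2c.png

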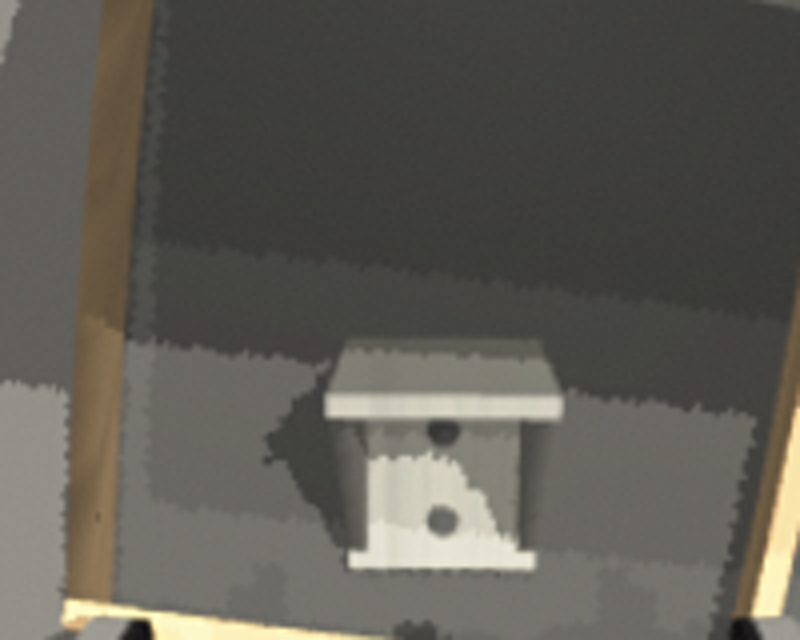

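apply_moves(
  plan=[
    {"translation": [0.0002,0.0003,0.022],"angular": [0,0,0],"hand": 0.07},
    {"translation": [0.0002,0.0003,0.022],"angular": [0,0,0],"hand": 0.07},
    {"translation": [0,0,0.014],"angular": [0,0,0],"hand": 0.07},
    {"translation": [0,0,0.01],"angular": [0,0,0],"hand": 0.07},
    {"translation": [0,0,0],"angular": [0,0,0],"hand": 0.07},
  ],
)

```text
time_s: 3.62
eef_pos: [0.4732, -0.2152, 0.0703]
eef_rot: [0.096, 0.933, -0.252, 0.239]
wrist_force: [0.8, 0.2, -0.3]
opening: 0.82
```

Run:
```python
from look import *
o=ctrl.get_obs(); print(o["eef_pos"],o["wrist_force"])
c=look("wrist","w3"); crop(c["img"],200,130,240,160,3.3,"pics/w3c.png")
c=look("scene","s3"); crop(c["img"],190,60,140,140,4,"pics/s3c.png")
```

```text
[ 0.47321924 -0.21516608  0.07034546] [ 0.8479814   0.24942776 -0.25221892]
```

View pics/w3c.png

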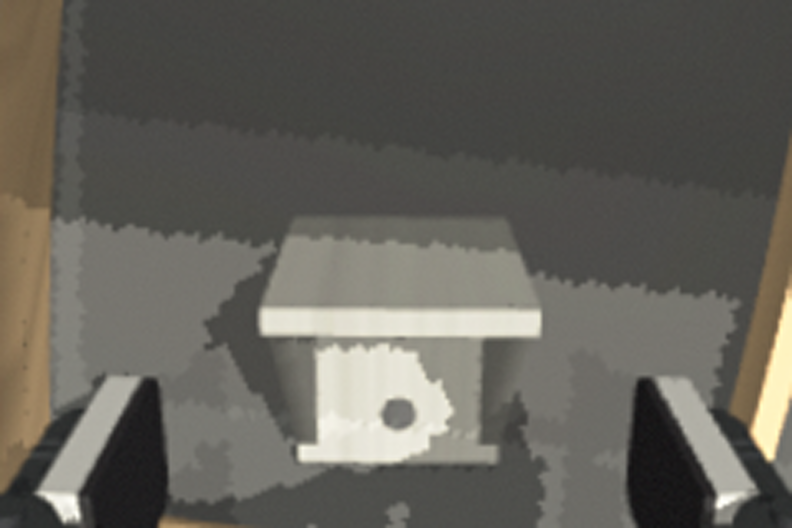

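View pics/s3c.png

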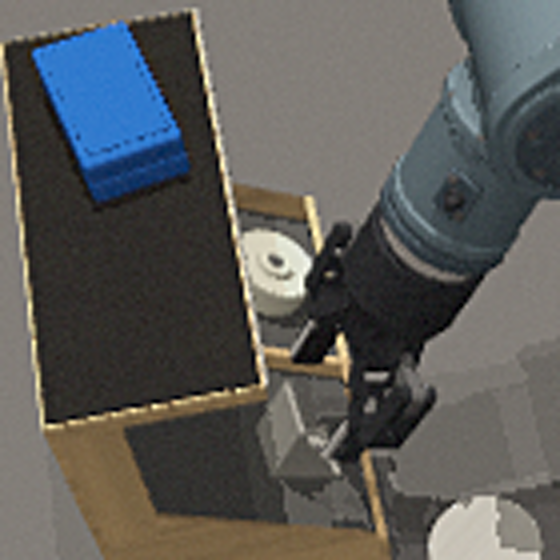

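Run:
```python
from h import *
import fitbr
from mv import st
from bench import ctrl
from scipy.optimize import least_squares
c=np.load("w3.npy",allow_pickle=True).item()
wp=np.array([(260,323),(541,323),(298,456),(498,456)])/3.3+[200,130]
def fw(p):
    W=fitbr.Rr(p[3]).apply(fitbr.q[:4])+p[:3]; return (proj(c,W,True)-wp).ravel()
b=np.array([.4644,-.2103,.0779,.1207])
print(fw(b).round(1))
r=least_squares(fw,b); print(r.x.round(4),r.fun.round(1))
p,q=st(ctrl.get_obs())
print("tcp in brace frame",fitbr.Rr(r.x[3]).inv().apply(p-r.x[:3]))
print("tip proj",((proj(c,p+q.apply([[x,y,z] for z in(0,-.008,-.019,-.04) for x in(-.011,.011) for y in(-.035,.035)]),True)-[200,130])*3.3).round())
```

```text
[0.6 0.6 0.6 0.6 1.2 1.3 0.5 1.3]
[ 0.4651 -0.2102  0.0774  0.117 ] [ 0.1 -0.5 -0.2 -0.2  0.5  0.4 -0.3  0.6]
tcp in brace frame [ 0.0051843   0.00052526 -0.01044343]
tip proj [[209. 396.]
 [584. 396.]
 [201. 285.]
 [592. 285.]
 [201. 415.]
 [592. 415.]
 [193. 300.]
 [600. 300.]
 [190. 444.]
 [603. 443.]
 [180. 323.]
 [613. 323.]
 [165. 508.]
 [628. 507.]
 [151. 377.]
 [641. 376.]]
```

Run:
```python
from h import *
c=np.load("w3.npy",allow_pickle=True).item()
from mv import st
from bench import ctrl
p,q=st(ctrl.get_obs())
for z in np.arange(.0,-.06,-.01):
  print(z,proj(c,p+q.apply([[x,y,z] for y in(-.0427,-.035) for x in(.011,-.011)]),True).round(0).tolist())
crop(c["img"],180,200,130,130,6,"pics/w3d.png")
```

```text
0.0 [[248.0, 216.0], [251.0, 250.0], [261.0, 216.0], [263.0, 250.0]]
-0.01 [[244.0, 222.0], [248.0, 257.0], [258.0, 222.0], [260.0, 257.0]]
-0.02 [[240.0, 229.0], [244.0, 265.0], [254.0, 229.0], [257.0, 265.0]]
-0.03 [[236.0, 236.0], [240.0, 274.0], [250.0, 236.0], [254.0, 274.0]]
-0.04 [[230.0, 244.0], [235.0, 283.0], [246.0, 244.0], [250.0, 284.0]]
-0.05 [[225.0, 253.0], [230.0, 294.0], [241.0, 253.0], [246.0, 295.0]]
```

View pics/w3d.png

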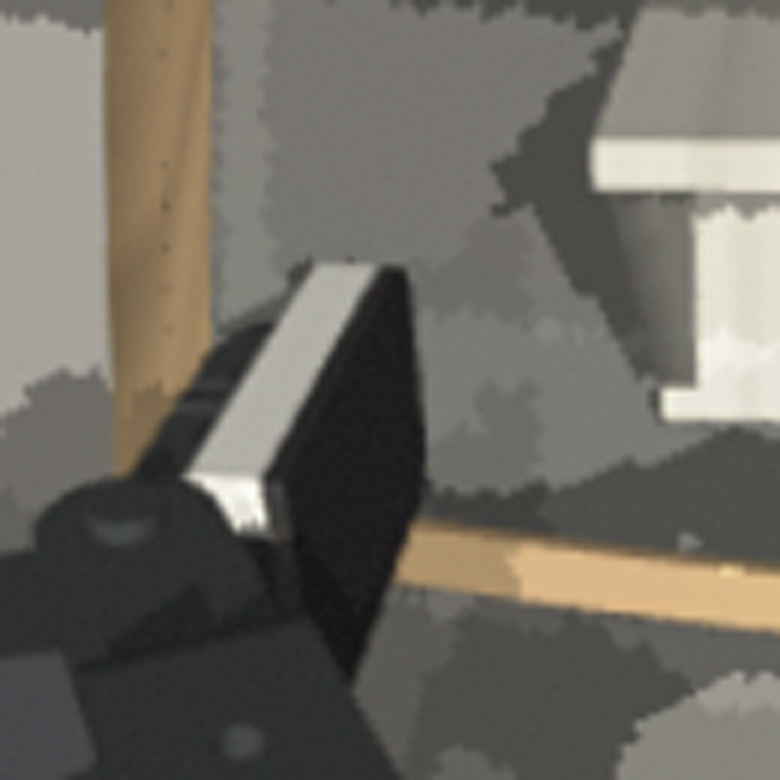

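Run:
```python
from h import *
c=np.load("s3.npy",allow_pickle=True).item()
from mv import st
from bench import ctrl
p,q=st(ctrl.get_obs())
for z in np.arange(.0,-.06,-.01):
  print(z,((proj(c,p+q.apply([[x,y,z] for y in(-.035,.035) for x in(.011,-.011)]))-[240,100])*8).round(0).tolist())
crop(c["img"],240,100,80,80,8,"pics/s3d.png")
```

```text
0.0 [[192.0, 646.0], [252.0, 645.0], [135.0, 472.0], [194.0, 473.0]]
-0.01 [[204.0, 629.0], [264.0, 628.0], [146.0, 454.0], [205.0, 455.0]]
-0.02 [[216.0, 611.0], [276.0, 611.0], [158.0, 436.0], [217.0, 438.0]]
-0.03 [[228.0, 594.0], [289.0, 594.0], [169.0, 417.0], [229.0, 419.0]]
-0.04 [[240.0, 576.0], [301.0, 576.0], [181.0, 399.0], [240.0, 401.0]]
-0.05 [[253.0, 558.0], [314.0, 558.0], [192.0, 380.0], [252.0, 383.0]]
```

View pics/s3d.png

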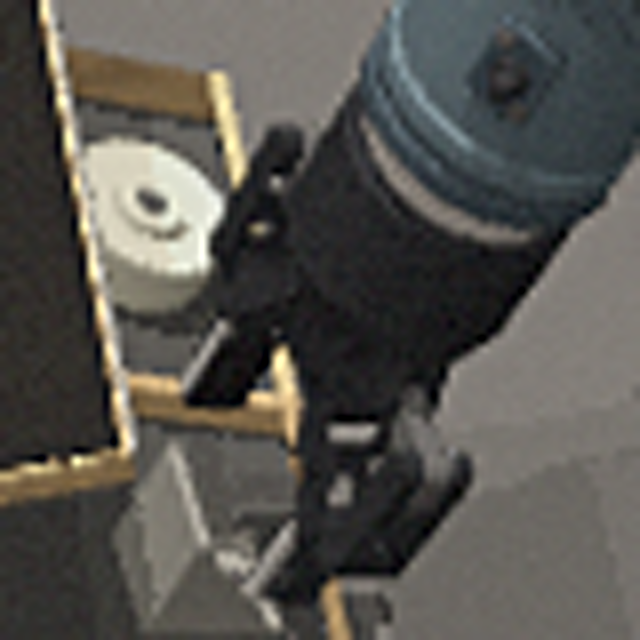

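Run:
```python
from h import *
c=np.load("w3.npy",allow_pickle=True).item()
from mv import st
from bench import ctrl
p,q=st(ctrl.get_obs())
for z in (-.05,-.06,-.07,-.08,-.09,-.1,-.11,-.12):
  print(z,proj(c,p+q.apply([[x,0,z] for x in (.0425,.038,.03,.02)]+[[.038,-.0425,z]]),True).round(0).tolist())
```

```text
-0.05 [[320.0, 183.0], [320.0, 194.0], [320.0, 213.0], [320.0, 235.0], [219.0, 194.0]]
-0.06 [[320.0, 189.0], [320.0, 201.0], [320.0, 221.0], [320.0, 245.0], [211.0, 201.0]]
-0.07 [[320.0, 197.0], [320.0, 209.0], [320.0, 231.0], [320.0, 257.0], [202.0, 209.0]]
-0.08 [[320.0, 205.0], [320.0, 219.0], [320.0, 243.0], [320.0, 270.0], [192.0, 218.0]]
-0.09 [[320.0, 216.0], [320.0, 231.0], [320.0, 257.0], [320.0, 286.0], [179.0, 229.0]]
-0.1 [[320.0, 229.0], [320.0, 246.0], [320.0, 274.0], [320.0, 305.0], [165.0, 242.0]]
-0.11 [[320.0, 246.0], [320.0, 265.0], [320.0, 295.0], [320.0, 327.0], [148.0, 258.0]]
-0.12 [[320.0, 269.0], [320.0, 289.0], [320.0, 321.0], [320.0, 355.0], [128.0, 278.0]]
```

View pics/w3.png

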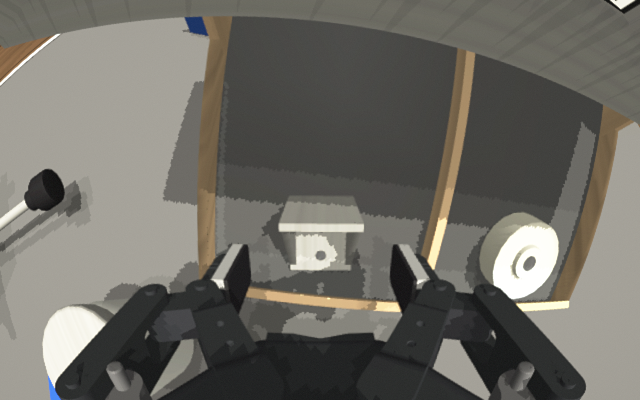

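Run:
```python
from h import *
from fitrack import r as rk
from mv import st
from bench import ctrl
o=ctrl.get_obs();p,q=st(o)
c=np.load("w3.npy",allow_pickle=True).item()
def rf(w): return (R.from_euler("z",-rk.x[2]).apply(np.atleast_2d(w)-[rk.x[0],rk.x[1],0])).round(3)
d=q.apply([0,0,.035])
print("cam",rf(c["eye"]),rf(c["eye"]+d)); print("tcp",rf(p),rf(p+d))
for z in(-.11,-.17,-.25): print(z,rf(p+d+q.apply([.0425,0,z])))
print(o["q"].round(3), proj(np.load("s3.npy",allow_pickle=True).item(),c["eye"]))
```

```text
cam [[-0.07   0.085  0.254]] [[-0.053  0.085  0.224]]
tcp [[-0.045  0.077  0.071]] [[-0.028  0.077  0.041]]
-0.11 [[-0.046  0.082  0.157]]
-0.17 [[-0.076  0.082  0.209]]
-0.25 [[-0.116  0.082  0.278]]
[-0.66  -0.059  2.279  0.018  0.399  1.424] [[265.06587043 126.27328254]]
```

apply_moves(
  plan=[
    {"translation": [0,0.0005,0.015],"angular": [0,0,0],"hand": 0.07},
    {"translation": [0,0,0.01],"angular": [0,0,0],"hand": 0.07},
    {"translation": [0,0,0.006],"angular": [0,0,0],"hand": 0.07},
    {"translation": [0,0,0],"angular": [0,0,0],"hand": 0.07},
  ],
)

```text
time_s: 4.22
eef_pos: [0.4852, -0.2246, 0.0431]
eef_rot: [0.096, 0.933, -0.252, 0.239]
wrist_force: [-0.0, -0.3, -0.3]
opening: 0.819
```

Run:
```python
from look import *
o=ctrl.get_obs(); print(o["eef_pos"],o["wrist_force"],o["q"].round(3))
c=look("wrist","w4"); crop(c["img"],200,130,240,160,3.3,"pics/w4c.png")
c=look("scene","s4"); crop(c["img"],240,100,80,80,8,"pics/s4c.png")
```

```text
[ 0.48516091 -0.22462119  0.04307621] [-0.02509323 -0.31794833 -0.31823835] [-0.661  0.049  2.252  0.023  0.32   1.417]
```

View pics/w4c.png

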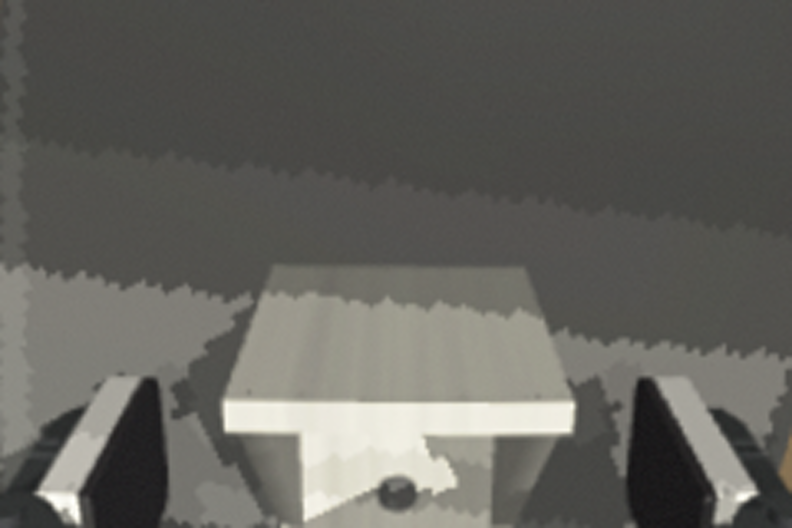

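View pics/s4c.png

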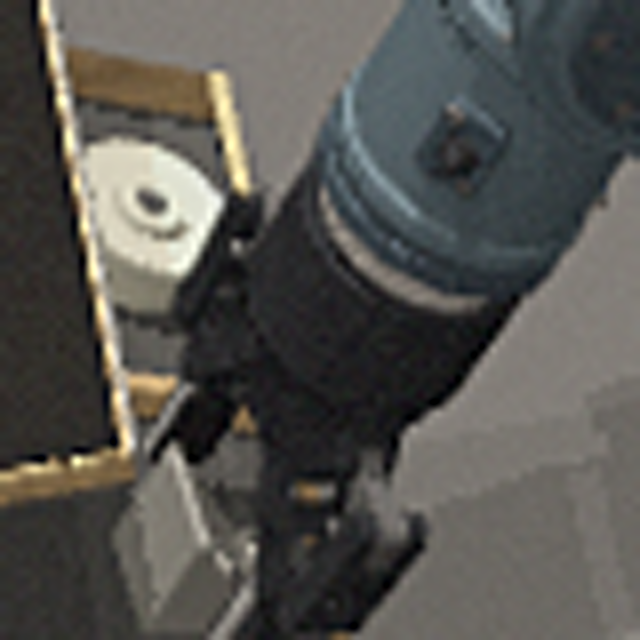

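apply_moves(
  plan=[
    {"translation": [0,0,0.001],"angular": [0,0,0],"hand": 0.055},
    {"translation": [0,0,0],"angular": [0,0,0],"hand": 0.045},
    {"translation": [0,0,0],"angular": [0,0,0],"hand": 0.03},
    {"translation": [0,0,0],"angular": [0,0,0],"hand": 0.02},
    {"translation": [0,0,0],"angular": [0,0,0],"hand": 0.02},
    {"translation": [0,0,0],"angular": [0,0,0],"hand": 0.02},
  ],
)

```text
time_s: 5.08
eef_pos: [0.4857, -0.225, 0.043]
eef_rot: [0.096, 0.933, -0.252, 0.24]
wrist_force: [-6.2, 3.9, 7.9]
opening: 0.46
```

Run:
```python
from look import *
o=ctrl.get_obs(); print(o["eef_pos"],o["wrist_force"],o["opening"])
c=look("wrist","w5"); crop(c["img"],200,130,240,160,3.3,"pics/w5c.png")
```

```text
[ 0.48567603 -0.22499746  0.0430019 ] [-6.16838994  3.85125856  7.94347596] 0.46030262898671626
```

View pics/w5c.png

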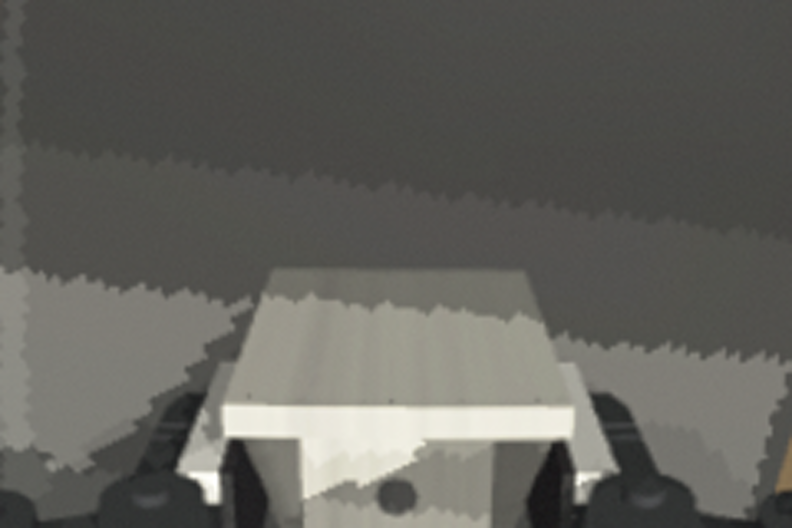

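apply_moves(
  plan=[
    {"translation": [0,0,-0.01],"angular": [0,0,0],"hand": 0.02},
    {"translation": [0,0,-0.02],"angular": [0,0,0],"hand": 0.02},
    {"translation": [0,0,-0.04],"angular": [0,0,0],"hand": 0.02},
    {"translation": [0,0,-0.04],"angular": [0,0,0],"hand": 0.02},
    {"translation": [0,0,-0.04],"angular": [0,0,0],"hand": 0.02},
    {"translation": [0,0,-0.03],"angular": [0,0,0],"hand": 0.02},
    {"translation": [0,0,0],"angular": [0,0,0],"hand": 0.02},
  ],
)

```text
time_s: 6.0
eef_pos: [0.4147, -0.1713, 0.2012]
eef_rot: [0.097, 0.932, -0.251, 0.242]
wrist_force: [-0.2, 0.4, -2.0]
opening: 0.457
```

Run:
```python
from look import *
from mv import *
from fitcab import r as cb,pose
o=ctrl.get_obs(); print(o["eef_pos"],o["wrist_force"],o["opening"])
c=look("wrist","w6"); crop(c["img"],200,130,240,160,3.3,"pics/w6c.png")
T=np.load("top.npy",allow_pickle=True).item(); print("jar",onz(T,[(335,207)],.108))
p,q=st(o); yaw=cb.x[2]; Rn=R.from_euler("z",yaw)*R.from_euler("x",np.pi); nest=pose(cb.x,[(0,cb.x[3],.045)])[0]
print(nest, (q.inv()*Rn).as_rotvec())
a,p1,q1=rows(p,q,[.43,-.12,.36],q,hand=.02); show(a)
a,p2,q2=rows(p1,q1,[nest[0]+.005,nest[1],.33],Rn,n=10,hand=.02); show(a)
```

```text
[ 0.41465801 -0.17127997  0.20121388] [-0.15881685  0.43556252 -1.9522274 ] 0.4569715079581398
jar [[ 0.46830581 -0.05411572  0.108     ]]
[0.64565321 0.25336834 0.045     ] [ 0.18009239 -0.50116209 -0.44064282]
4
[{"translation": [0.0174, -0.0106, -0.0366], "angular": [0.0, 0.0, 0.0], "hand": 0.02}, {"translation": [0.0174, -0.0105, -0.0366], "angular": [0.0, 0.0, 0.0], "hand": 0.02}, {"translation": [0.0173, -0.0106, -0.0367], "angular": [0.0, 0.0, 0.0], "hand": 0.02}, {"translation": [0.0174, -0.0105, -0.0366], "angular": [0.0, 0.0, 0.0], "hand": 0.02}]
10
[{"translation": [-0.0005, -0.0435, 0.0001], "angular": [0.018, -0.0501, -0.0441], "hand": 0.02}, {"translation": [0.0014, -0.0434, 0.0009], "angular": [0.018, -0.0501, -0.0441], "hand": 0.02}, {"translation": [0.0034, -0.0433, 0.0016], "angular": [0.018, -0.0501, -0.0441], "hand": 0.02}, {"translation": [0.0054, -0.0431, 0.0021], "angular": [0.018, -0.0501, -0.0441], "hand": 0.02}, {"translation": [0.0074, -0.0428, 0.0026], "angular": [0.018, -0.0501, -0.044], "hand": 0.02}, {"translation": [0.0094, -0.0423, 0.0029], "angular": [0.018, -0.0501, -0.0441], "hand": 0.02}, {"translation": [0.0114, -0.0418, 0.0032], "angular": [0.018, -0.0501, -0.044], "hand": 0.02}, {"translation": [0.0134, -0.0413, 0.0033], "angular": [0.018, -0.0501, -0.0441], "hand": 0.02}, {"translation": [0.0153, -0.0405, 0.0033], "angular": [0.0181, -0.0502, -0.044], "hand": 0.02}, {"translation": [0.0173, -0.0398, 0.0032], "angular": [0.018, -0.0501, -0.0441], "hand": 0.02}]
```

View pics/w6c.png

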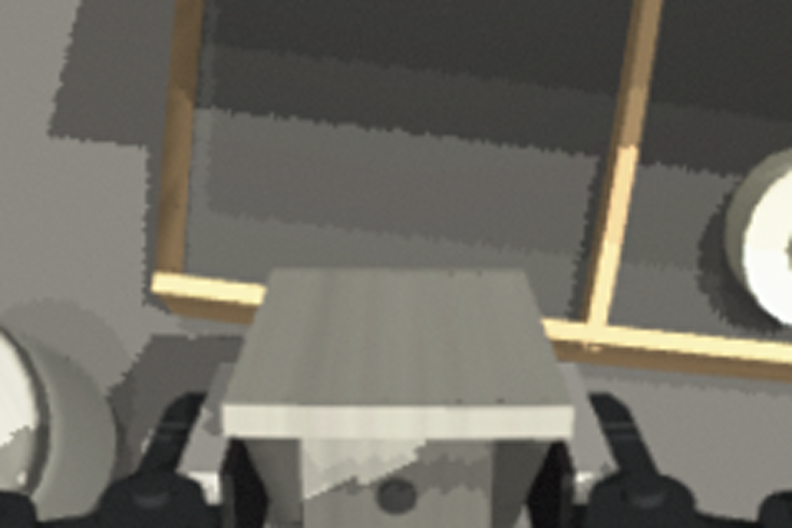

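apply_moves(
  plan=[
    {"translation": [0.0174,-0.0106,-0.0366],"angular": [0,0,0],"hand": 0.02},
    {"translation": [0.0174,-0.0105,-0.0366],"angular": [0,0,0],"hand": 0.02},
    {"translation": [0.0173,-0.0106,-0.0367],"angular": [0,0,0],"hand": 0.02},
    {"translation": [0.0174,-0.0105,-0.0366],"angular": [0,0,0],"hand": 0.02},
  ],
)

```text
time_s: 6.55
eef_pos: [0.4301, -0.1199, 0.3562]
eef_rot: [0.096, 0.933, -0.252, 0.238]
wrist_force: [-0.1, -0.4, -1.9]
opening: 0.451
```

apply_moves(
  plan=[
    {"translation": [-0.0005,-0.0435,0.0001],"angular": [0.018,-0.0501,-0.0441],"hand": 0.02},
    {"translation": [0.0014,-0.0434,0.0009],"angular": [0.018,-0.0501,-0.0441],"hand": 0.02},
    {"translation": [0.0034,-0.0433,0.0016],"angular": [0.018,-0.0501,-0.0441],"hand": 0.02},
    {"translation": [0.0054,-0.0431,0.0021],"angular": [0.018,-0.0501,-0.0441],"hand": 0.02},
    {"translation": [0.0074,-0.0428,0.0026],"angular": [0.018,-0.0501,-0.044],"hand": 0.02},
    {"translation": [0.0094,-0.0423,0.0029],"angular": [0.018,-0.0501,-0.0441],"hand": 0.02},
    {"translation": [0.0114,-0.0418,0.0032],"angular": [0.018,-0.0501,-0.044],"hand": 0.02},
    {"translation": [0.0134,-0.0413,0.0033],"angular": [0.018,-0.0501,-0.0441],"hand": 0.02},
    {"translation": [0.0153,-0.0405,0.0033],"angular": [0.0181,-0.0502,-0.044],"hand": 0.02},
    {"translation": [0.0173,-0.0398,0.0032],"angular": [0.018,-0.0501,-0.0441],"hand": 0.02},
  ],
)

```text
time_s: 7.8
eef_pos: [0.6517, 0.2542, 0.3237]
eef_rot: [-0.001, 0.999, -0.037, -0.005]
wrist_force: [-0.2, -0.2, -1.4]
opening: 0.452
```

apply_moves(
  plan=[
    {"translation": [0,0,0],"angular": [0,0,0],"hand": 0.02},
    {"translation": [0,0,0],"angular": [0,0,0],"hand": 0.02},
    {"translation": [0,0,0],"angular": [0,0,0],"hand": 0.02},
  ],
)

```text
time_s: 8.18
eef_pos: [0.6505, 0.2525, 0.3278]
eef_rot: [-0.002, 0.999, -0.038, -0.002]
wrist_force: [0.1, -0.2, -1.6]
opening: 0.454
```

Run:
```python
from look import *
from mv import *
from fitcab import r as cb,pose
o=ctrl.get_obs(); p,q=st(o); print(p,q.as_matrix().round(4),o["opening"],o["q"].round(2),abs(o["dq"]).max())
n=pose(cb.x,[(x,cb.x[3]+y,.057) for x in(-.047,.047) for y in(-.05,.05)])
c=look("wrist","w7",n); 
c=look("scene","s7"); crop(c["img"],260,150,200,200,3,"pics/s7c.png")
```

```text
[0.6505188  0.25245042 0.32778465] [[ 0.9971 -0.0764 -0.0042]
 [-0.0764 -0.9971  0.0033]
 [-0.0044 -0.0029 -1.    ]] 0.45403990422319196 [0.2  0.4  1.09 0.   1.66 1.85] 0.022645028933039525
```

View pics/w7.png

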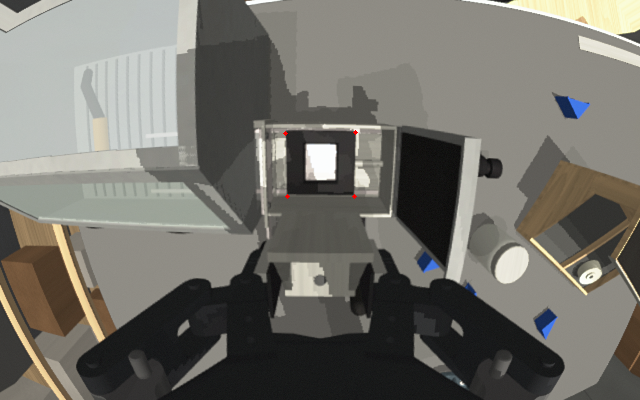

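View pics/s7c.png

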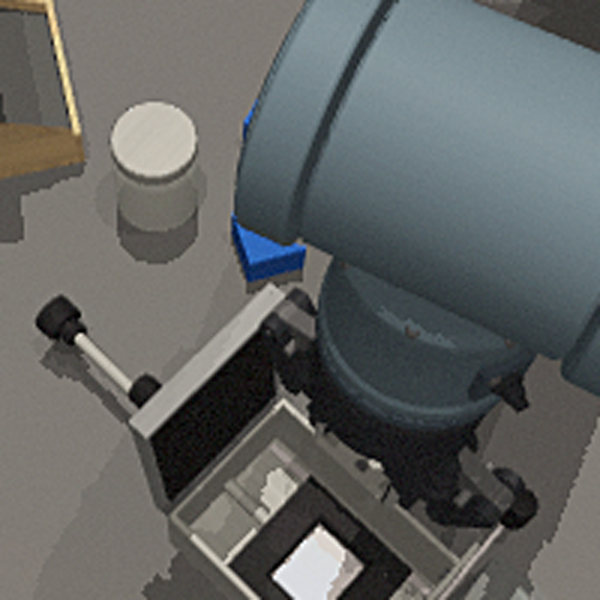

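```bash
cat > inhand.py <<'E'
from h import *
from scipy.optimize import least_squares
Q=np.array([(.025,.02,.025),(.025,-.02,.025),(.021,.02,.025),(.021,-.02,.025),(.025,.02,-.025),(.025,-.02,-.025)])
def fit(c,p,q,wp):
    # tool->brace: brace = tool * Rx(pi) * small ; pos in tool
    def f(v):
        W=p+q.apply((R.from_euler("x",np.pi)*R.from_rotvec(v[3:])).apply(Q)+v[:3]); return np.r_[(proj(c,W,True)-wp).ravel(), v[3:]*20]
    r=least_squares(f,[-.005,0,-.042,0,0,0]); return r
E
python3 - <<'E'
from inhand import *
from mv import *
c=np.load("w6.npy",allow_pickle=True).item()
p=np.array([.41465801,-.17127997,.20121388]); q=rot([0.097,0.932,-0.251,0.242])
# better: tool pose from camera pose using known mount
M=np.array([[-.001,.961,.277],[1,.001,0],[0,.277,-.961]])
wp=np.array([(222,405),(576,405),(222,437),(576,437),(269,269),(526,269)])/3.3+[200,130]
r=fit(c,p,q,wp); print(r.x.round(4),r.fun.round(1))
E
```

```text
[-0.0043  0.0001 -0.0441  0.0009  0.0065 -0.0021] [-0.5  0.1  0.5  0.1  0.2 -0.  -0.2 -0.1  0.5 -0.  -0.5 -0.   0.   0.1
 -0. ]
```

Run:
```python
from bench import ctrl
from mv import *
from fitcab import r as cb,pose
o=ctrl.get_obs(); p,q=st(o); yaw=cb.x[2]; Rn=R.from_euler("z",yaw)*R.from_euler("x",np.pi); nest=pose(cb.x,[(0,cb.x[3],.045)])[0]
t=nest+Rn.apply([.0043,0,0]); t[2]=.13
show(rows(p,q,t,Rn,n=5,hand=.02)[0])
```

```text
5
[{"translation": [-0.0, 0.0, 0.0398], "angular": [-0.0007, 0.0006, -0.0002], "hand": 0.02}, {"translation": [-0.0, 0.0, 0.0398], "angular": [-0.0007, 0.0006, -0.0002], "hand": 0.02}, {"translation": [-0.0001, 0.0, 0.0397], "angular": [-0.0007, 0.0006, -0.0002], "hand": 0.02}, {"translation": [-0.0001, -0.0, 0.0398], "angular": [-0.0007, 0.0006, -0.0003], "hand": 0.02}, {"translation": [-0.0001, -0.0001, 0.0397], "angular": [-0.0006, 0.0007, -0.0002], "hand": 0.02}]
```

apply_moves(
  plan=[
    {"translation": [0,0,0.0398],"angular": [-0.0006,0.0006,-0.0002],"hand": 0.02},
    {"translation": [0,0,0.0398],"angular": [-0.0006,0.0006,-0.0002],"hand": 0.02},
    {"translation": [0,0,0.0398],"angular": [-0.0006,0.0006,-0.0002],"hand": 0.02},
    {"translation": [0,0,0.0398],"angular": [-0.0006,0.0006,-0.0002],"hand": 0.02},
    {"translation": [0,0,0.0398],"angular": [-0.0006,0.0006,-0.0002],"hand": 0.02},
    {"translation": [0,0,0],"angular": [0,0,0],"hand": 0.02},
    {"translation": [0,0,0],"angular": [0,0,0],"hand": 0.02},
  ],
)

```text
time_s: 9.15
eef_pos: [0.6513, 0.2536, 0.1314]
eef_rot: [-0.001, 0.999, -0.037, 0.001]
wrist_force: [0.4, 0.0, -1.9]
opening: 0.453
```

Run:
```python
from look import *
from mv import *
from fitcab import r as cb,pose
o=ctrl.get_obs(); p,q=st(o); print(p,q.as_matrix().round(4)[:,2],o["opening"],abs(o["dq"]).max(),o["wrist_force"])
n=pose(cb.x,[(x,cb.x[3]+y,.057) for x in(-.047,.047) for y in(-.05,.05)]+[(x,cb.x[3]+y,.045) for x in(-.0275,.0275) for y in(-.0225,.0225)])
c=look("wrist","w8"); 
k=4;im=cv2.resize(c["img"][60:260,220:420,::-1],None,fx=k*.98,fy=k*.75*1.3,interpolation=cv2.INTER_CUBIC)
im=cv2.resize(c["img"][80:230,220:420,::-1],None,fx=k,fy=k,interpolation=cv2.INTER_CUBIC)
for u,v in proj(c,n,True): cv2.circle(im,(int((u-220)*k),int((v-80)*k)),3,(0,0,255),1)
cv2.imwrite("pics/w8c.png",im)
c=look("scene","s8"); crop(c["img"],290,230,160,130,4.5,"pics/s8c.png")
```

```text
[0.65129131 0.25361239 0.13138922] [ 0.0016  0.001  -1.    ] 0.45328864780428696 0.022873638397191864 [ 0.37827455  0.04699582 -1.92749235]
```

View pics/w8c.png

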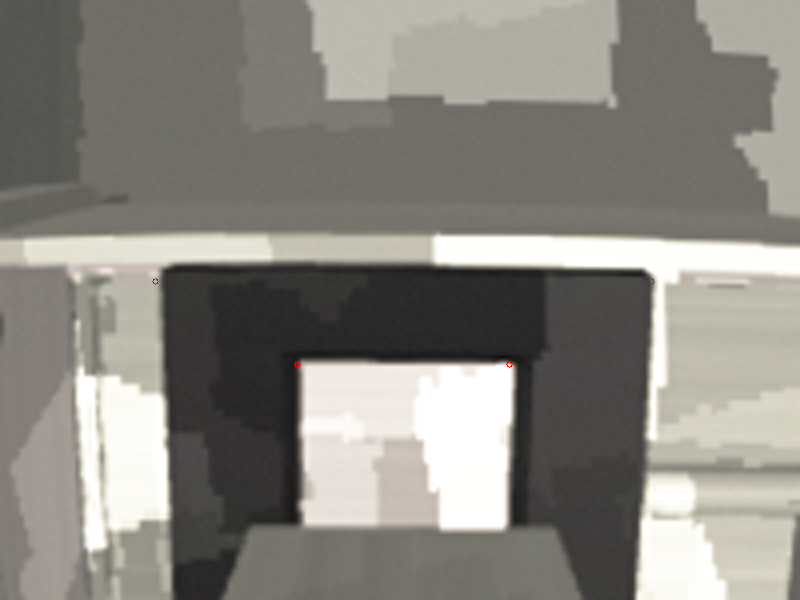

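View pics/s8c.png

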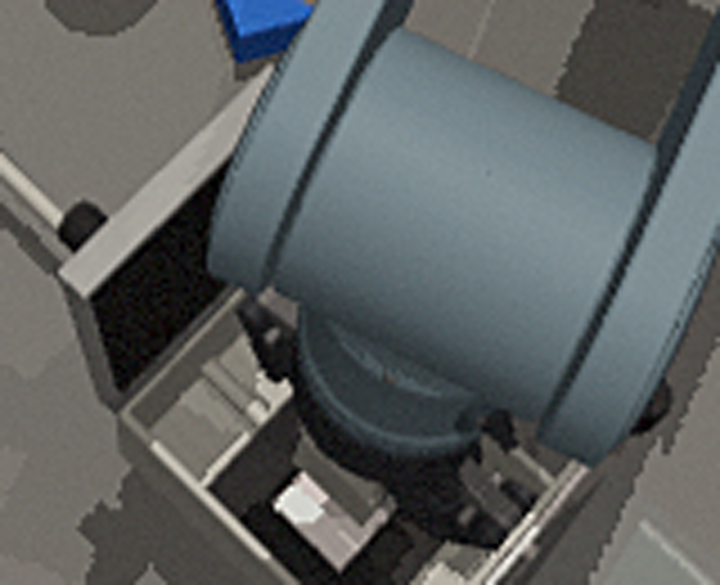

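Run:
```python
from bench import ctrl
from h import *
from scipy.optimize import least_squares
o=ctrl.get_obs()
D=[([-1.3863,.1815,1.608,0,1.3538],[.219,-.5315,.2025]),([-.703,-.573,2.322,.037,.88],[.4060,-.1776,.2039]),([-.66,-.059,2.279,.018,.399],[.4732,-.2152,.0703]),([-.661,.049,2.252,.023,.32],[.48516,-.2246,.0431]),([.2,.4,1.09,0,1.66],[.6505,.2525,.3278]),(o["q"][:5],o["eef_pos"])]
def fk(q,v,end=True):
    a,h,l2,l3,L,d,e=v
    s=q[1]+q[2]; t=s+q[4]
    r=a+l2*np.sin(q[1])+l3*np.sin(s)+e*np.cos(s); z=h+l2*np.cos(q[1])+l3*np.cos(s)-e*np.sin(s)
    dd=0
    if end: r+=L*np.sin(t); z+=L*np.cos(t); dd=d
    c,sn=np.cos(q[0]),np.sin(q[0]); return np.array([c*r-sn*dd,sn*r+c*dd,z])
f=lambda v:np.concatenate([fk(q,v)-p for q,p in D]+[[.01*(v[6])]])
r=least_squares(f,[0,.18,.45,.45,.3,.117,0]); print(r.x.round(3),(r.fun*1000).round(1))
q=o["q"]; print(q.round(3)); print("wrist pitch axis centre now",fk(q,r.x,False))
```

```text
[-0.002  0.316  0.439  0.517  0.349  0.12   0.086] [ 2.4  0.8  0.  -4.3 -5.1  0.4  0.2  0.   0.2 -0.3 -0.1 -0.5 -0.3  2.
 -0.6 -0.2  2.3  0.4  0.9]
[2.020e-01 5.100e-01 1.324e+00 1.000e-03 1.304e+00 1.847e+00]
wrist pitch axis centre now [0.67464177 0.13807704 0.48163509]
```

Run:
```python
from h import *
from fitcab import r as cb,pose
from scipy.optimize import least_squares
c=np.load("s8.npy",allow_pickle=True).item()
S=np.load("scene.npy",allow_pickle=True).item()
crop(c["img"],280,100,260,260,2.3,"pics/s8d.png")
# lid edge: inner-face free corner pts from s_cab: inner edge (348,78) & (180,240); outer top corners (340,40),(155,225)
wp=np.array([(345,82),(182,240)])/4+[265,235]
for th in (1.6,1.7,1.75,1.8,1.85,1.9,2.0):
    y=-.088+.166*np.cos(th); z=.1215+.166*np.sin(th)
    print(th,(proj(S,pose(cb.x,[(-.061,y,z),(.061,y,z)]))-wp).round(1).tolist())
# axis projection
P=np.array([.6746,.1381,.4816]); ax=np.array([-np.sin(.202),np.cos(.202),0])
print(proj(c,[P+ax*s for s in(-.1,-.05,0,.05,.1,.15)]+[P+[0,0,.06],P-[0,0,.06]]).round())
```

```text
1.6 [[5.3, -6.5], [-0.9, 1.5]]
1.7 [[-1.4, -12.0], [-7.6, -4.7]]
1.75 [[-4.7, -14.5], [-10.9, -7.7]]
1.8 [[-8.0, -16.9], [-14.0, -10.5]]
1.85 [[-11.2, -19.2], [-17.1, -13.2]]
1.9 [[-14.3, -21.3], [-20.1, -15.7]]
2.0 [[-20.3, -25.1], [-25.8, -20.4]]
[[250. 208.]
 [280. 223.]
 [312. 239.]
 [345. 255.]
 [380. 272.]
 [416. 290.]
 [311. 219.]
 [313. 255.]]
```

View pics/s8d.png

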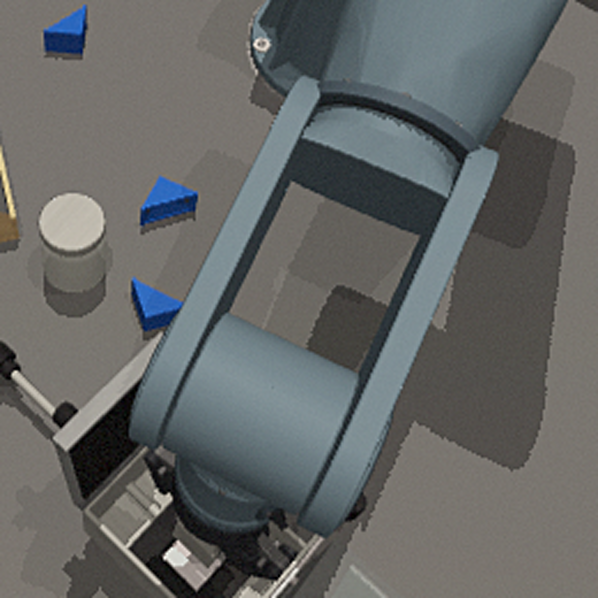

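Run:
```python
from h import *
from fitcab import r as cb,pose
c=np.load("w8.npy",allow_pickle=True).item()
for L in ([(.0275,cb.x[3]+y,z) for z in (.045,.054) for y in(-.0225,.0225)],[(.047,cb.x[3]+y,.057) for y in(-.05,.05)],[(.0485,cb.x[3]+y-.001,.057) for y in(-.05,.05)],[(x,-.08,.12) for x in (.055,.061)],[(0,cb.x[3]+y,.057) for y in(-.05,.05)]): print(((proj(c,pose(cb.x,L),True)-[220,80])*4).round())
```

```text
[[510. 364.]
 [298. 364.]
 [514. 372.]
 [294. 372.]]
[[652. 282.]
 [156. 282.]]
[[657. 275.]
 [161. 274.]]
[[974. 290.]
 [977. 253.]]
[[641. 505.]
 [166. 505.]]
```

Run:
```python
from bench import ctrl
from mv import *
from fitcab import r as cb,pose
o=ctrl.get_obs(); p,q=st(o); yaw=cb.x[2]; Rn=R.from_euler("z",yaw)*R.from_euler("x",np.pi)
print(p); show(rows(p,q,np.array([.6520,.2521,.05]),Rn,n=4,hand=.02)[0])
```

```text
[0.65192885 0.25388091 0.13219976]
4
[{"translation": [-0.0, 0.0005, 0.0205], "angular": [-0.0004, -0.0008, 0.0001], "hand": 0.02}, {"translation": [-0.0, 0.0005, 0.0206], "angular": [-0.0004, -0.0008, 0.0002], "hand": 0.02}, {"translation": [0.0, 0.0004, 0.0205], "angular": [-0.0004, -0.0008, 0.0001], "hand": 0.02}, {"translation": [0.0, 0.0004, 0.0206], "angular": [-0.0003, -0.0008, 0.0002], "hand": 0.02}]
```

apply_moves(
  plan=[
    {"translation": [0.0001,0.0004,0.02],"angular": [0,-0.0006,0],"hand": 0.02},
    {"translation": [0.0001,0.0004,0.02],"angular": [0,-0.0006,0],"hand": 0.02},
    {"translation": [0.0001,0.0004,0.02],"angular": [0,-0.0006,0],"hand": 0.02},
    {"translation": [0.0001,0.0002,0.02],"angular": [0,-0.0006,0],"hand": 0.02},
    {"translation": [0,0,0],"angular": [0,0,0],"hand": 0.02},
    {"translation": [0,0,0],"angular": [0,0,0],"hand": 0.02},
  ],
)

```text
time_s: 10.0
eef_pos: [0.6506, 0.2523, 0.049]
eef_rot: [-0.0, 0.999, -0.037, -0.002]
wrist_force: [0.5, 0.6, -1.3]
opening: 0.456
```

Run:
```python
from look import *
from mv import *
from fitcab import r as cb,pose
o=ctrl.get_obs(); p,q=st(o); print(p,q.as_matrix().round(4)[:,2],o["opening"],o["wrist_force"])
c=look("wrist","w9"); crop(c["img"],220,100,200,150,4,"pics/w9c.png")
c=look("scene","s9"); crop(c["img"],300,240,140,110,5,"pics/s9c.png")
```

```text
[0.65055536 0.25230114 0.04904609] [-3.6e-03  6.0e-04 -1.0e+00] 0.45584292122826925 [ 0.5102543   0.59177411 -1.26901576]
```

View pics/w9c.png

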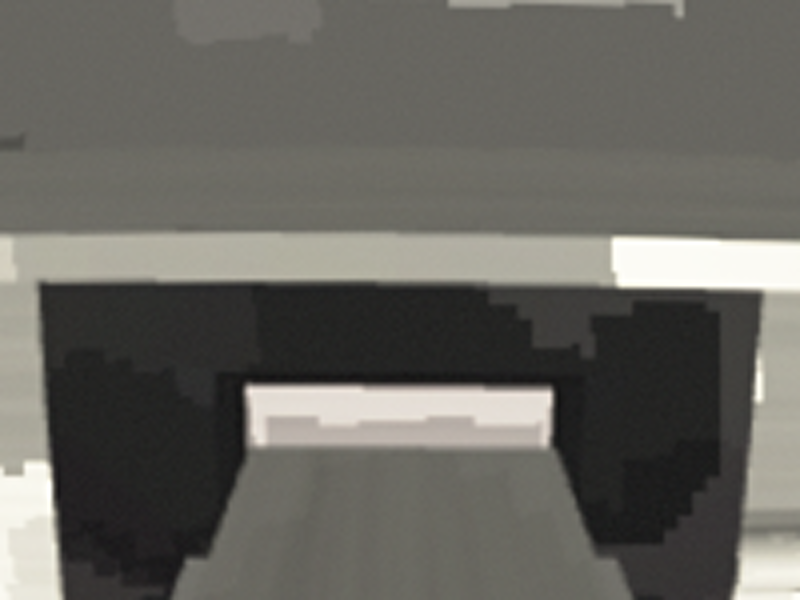

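View pics/s9c.png

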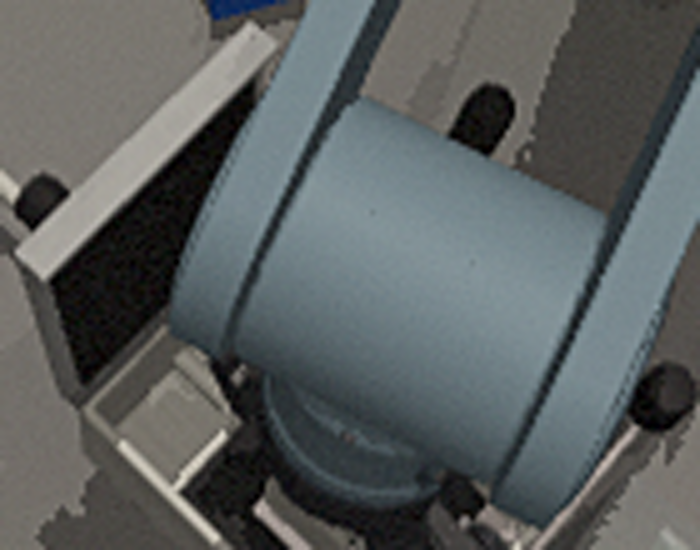

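Run:
```python
from h import *
from fitcab import r as cb,pose
c=np.load("w9.npy",allow_pickle=True).item()
n=cb.x[3]
for dx in(-.002,0,.002):
  for uz in(.064,.068): print(dx,uz,((proj(c,pose(cb.x,[(.0295,n,.054),(.032,n,.057),(.049,n,.057),(.027+dx,n,uz),(.0295,n-.0225,.054),(.0295,n+.0225,.054),(.027+dx,n-.02,uz),(.027+dx,n+.02,uz)]),True)-[220,100])*4).round().tolist())
```

```text
-0.002 0.064 [[395.0, 387.0], [395.0, 375.0], [395.0, 252.0], [395.0, 440.0], [556.0, 387.0], [235.0, 387.0], [545.0, 440.0], [245.0, 440.0]]
-0.002 0.068 [[395.0, 387.0], [395.0, 375.0], [395.0, 252.0], [395.0, 450.0], [556.0, 387.0], [235.0, 387.0], [549.0, 449.0], [242.0, 449.0]]
0 0.064 [[395.0, 387.0], [395.0, 375.0], [395.0, 252.0], [395.0, 426.0], [556.0, 387.0], [235.0, 387.0], [546.0, 425.0], [245.0, 425.0]]
0 0.068 [[395.0, 387.0], [395.0, 375.0], [395.0, 252.0], [395.0, 435.0], [556.0, 387.0], [235.0, 387.0], [549.0, 435.0], [241.0, 435.0]]
0.002 0.064 [[395.0, 387.0], [395.0, 375.0], [395.0, 252.0], [395.0, 411.0], [556.0, 387.0], [235.0, 387.0], [546.0, 411.0], [244.0, 411.0]]
0.002 0.068 [[395.0, 387.0], [395.0, 375.0], [395.0, 252.0], [395.0, 420.0], [556.0, 387.0], [235.0, 387.0], [550.0, 420.0], [240.0, 420.0]]
```

apply_moves(
  plan=[
    {"translation": [0.0022,0,0],"angular": [0,0.002,0],"hand": 0.02},
    {"translation": [0,0,0.008],"angular": [0,0,0],"hand": 0.02},
    {"translation": [0,0,0.006],"angular": [0,0,0],"hand": 0.02},
    {"translation": [0,0,0.004],"angular": [0,0,0],"hand": 0.02},
    {"translation": [0,0,0],"angular": [0,0,0],"hand": 0.02},
  ],
)

```text
time_s: 10.72
eef_pos: [0.6518, 0.2519, 0.0299]
eef_rot: [0.0, 0.999, -0.037, -0.002]
wrist_force: [-1.1, 0.0, -1.1]
opening: 0.452
```

Run:
```python
from look import *
from mv import *
o=ctrl.get_obs(); p,q=st(o); print(p,q.as_matrix().round(4)[:,2],o["opening"],o["wrist_force"])
c=look("wrist","w10"); crop(c["img"],220,100,200,150,4,"pics/w10c.png")
```

```text
[0.65175444 0.25191733 0.02993463] [-0.0034  0.     -1.    ] 0.45236349023701977 [-1.05890452  0.0107036  -1.06432171]
```

View pics/w10c.png

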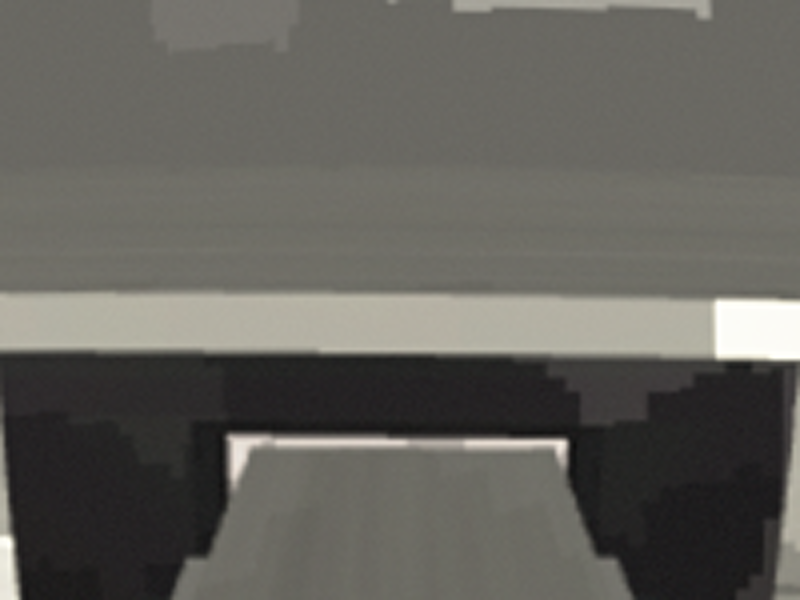

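apply_moves(
  plan=[
    {"translation": [0,-0.0007,0.002],"angular": [0,0,0],"hand": 0.02},
    {"translation": [0,0,0.002],"angular": [0,0,0],"hand": 0.02},
    {"translation": [0,0,0.001],"angular": [0,0,0],"hand": 0.02},
    {"translation": [0,0,0],"angular": [0,0,0],"hand": 0.02},
  ],
)

```text
time_s: 11.28
eef_pos: [0.6527, 0.2529, 0.0277]
eef_rot: [-0.0, 0.999, -0.037, -0.001]
wrist_force: [-5.1, -0.7, 7.3]
opening: 0.456
```

Run:
```python
from look import *
c=look("wrist","w11"); crop(c["img"],220,100,200,150,4,"pics/w11c.png")
```

```text
(no output)
```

View pics/w11c.png

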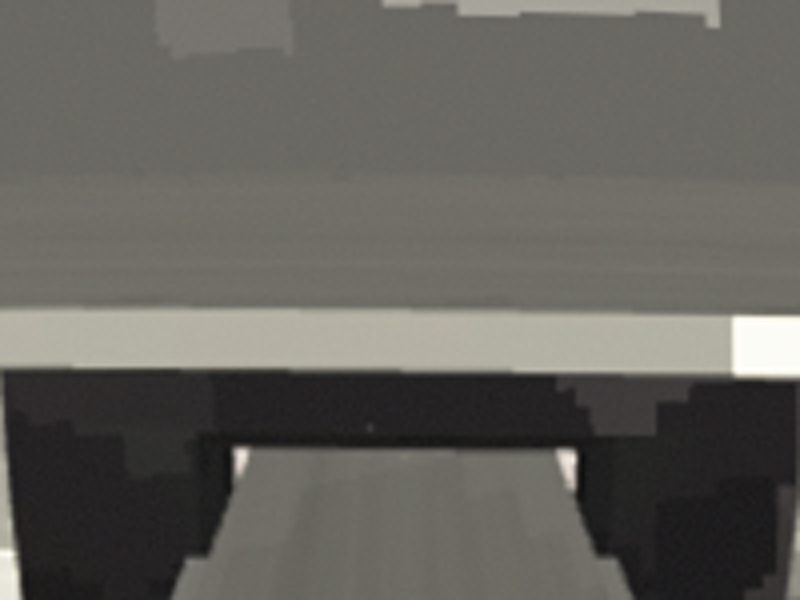

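Run:
```python
from h import *
from mv import *
from inhand import fit,Q
from fitcab import r as cb,pose
from bench import ctrl
o=ctrl.get_obs();p,q=st(o);print(p,o["wrist_force"],o["opening"])
c=np.load("w11.npy",allow_pickle=True).item(); n=cb.x[3]
pr=lambda L:((proj(c,pose(cb.x,L),True)-[220,100])*4).round().tolist()
print(pr([(.0295,n,.054),(.061,n,.12),(.055,n,.12)]))
for dx in(-.002,0,.002):
  for uz in(.045,.048,.051): print(dx,uz,pr([(.027+dx,n-.02,uz),(.027+dx,n+.02,uz),(.027+dx,n+.02,uz+.05)]))
crop(c["img"],200,130,240,160,3.3,"pics/w11d.png")
```

```text
[0.65264681 0.25291016 0.02766267] [-4.87003993 -1.12720265  8.43194383] 0.45116341970695034
[[401.0, 449.0], [402.0, 311.0], [402.0, 399.0]]
-0.002 0.045 [[552.0, 460.0], [250.0, 460.0], [190.0, 631.0]]
-0.002 0.048 [[555.0, 467.0], [247.0, 467.0], [185.0, 645.0]]
-0.002 0.051 [[558.0, 475.0], [244.0, 475.0], [180.0, 660.0]]
0 0.045 [[553.0, 445.0], [249.0, 445.0], [188.0, 612.0]]
0 0.048 [[556.0, 453.0], [246.0, 453.0], [183.0, 626.0]]
0 0.051 [[558.0, 460.0], [243.0, 460.0], [178.0, 641.0]]
0.002 0.045 [[553.0, 431.0], [248.0, 431.0], [187.0, 592.0]]
0.002 0.048 [[556.0, 438.0], [246.0, 438.0], [182.0, 606.0]]
0.002 0.051 [[559.0, 445.0], [243.0, 445.0], [176.0, 621.0]]
```

View pics/w11d.png

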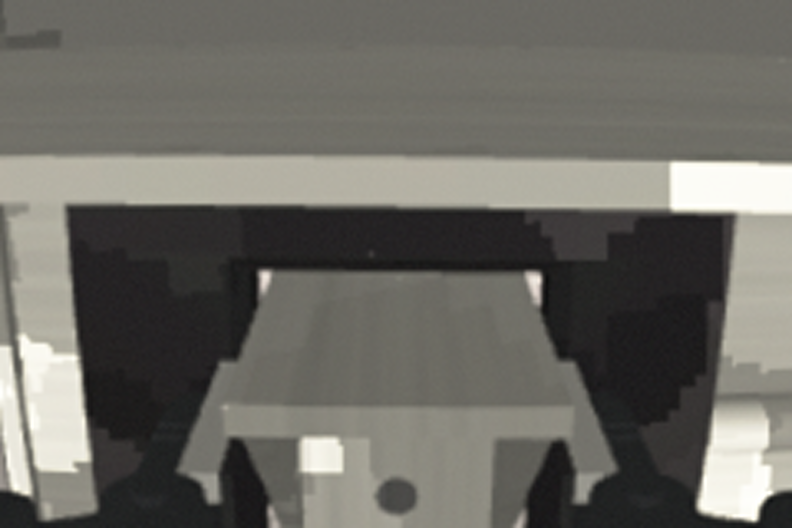

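apply_moves(
  plan=[
    {"translation": [0,0,-0.0005],"angular": [0,0,0],"hand": 0.03},
    {"translation": [0,0,-0.0005],"angular": [0,0,0],"hand": 0.05},
    {"translation": [0,0,0],"angular": [0,0,0],"hand": 0.06},
    {"translation": [0,0,0],"angular": [0,0,0],"hand": 0.06},
    {"translation": [0,0,0],"angular": [0,0,0],"hand": 0.06},
    {"translation": [0,0,0],"angular": [0,0,0],"hand": 0.06},
  ],
)

```text
time_s: 12.08
eef_pos: [0.6523, 0.2527, 0.0266]
eef_rot: [-0.0, 0.999, -0.037, -0.001]
wrist_force: [0.2, 0.1, -0.1]
opening: 0.707
```

Run:
```python
from look import *
o=ctrl.get_obs(); print(o["eef_pos"],o["wrist_force"],o["opening"])
c=look("wrist","w12"); crop(c["img"],200,130,240,160,3.3,"pics/w12d.png")
```

```text
[0.65230543 0.25268993 0.02663149] [ 0.24749237  0.14614957 -0.06972576] 0.7067058387316927
```

View pics/w12d.png

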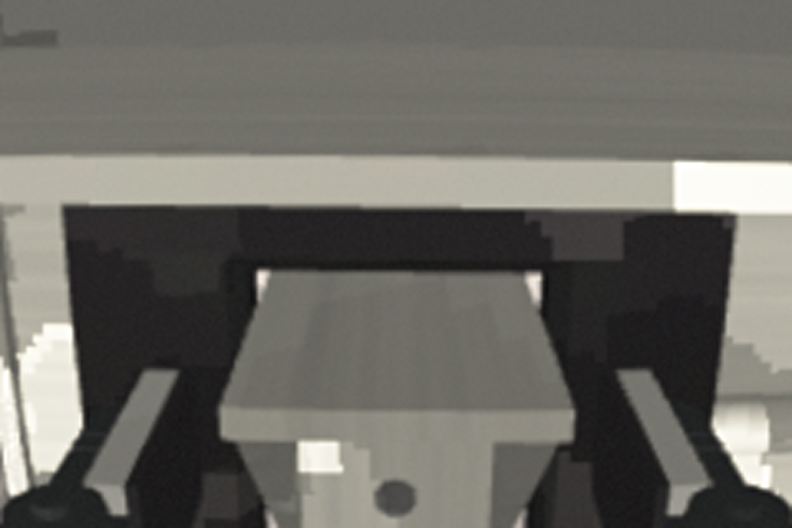

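```bash
cat > cab.py <<'E'
from h import *
from mv import *
from fitcab import r as cb, pose
X=cb.x.copy(); 
o=pose(X,[(.0021,-.0008,0)])[0]; X[0],X[1]=o[:2]; N=X[3]
RN=R.from_euler("z",X[2])*R.from_euler("x",np.pi)
def W(L): return pose(X,np.atleast_2d(L))
def loc(w): w=np.atleast_2d(w); return np.c_[R.from_euler("z",-X[2]).apply(np.c_[w[:,:2]-X[:2],w[:,2]])]
E
python3 - <<'E'
from cab import *
from bench import ctrl
p,q=st(ctrl.get_obs()); print(loc(p))
a,p1,q1=rows(p,q,np.r_[p[:2],.36],RN,hand=.06); show(a)
t=W([-.005,-.20,.36])[0]
a,p2,q2=rows(p1,q1,t,RN,hand=0); show(a)
E
```

```text
[[0.00458838 0.01144533 0.02666885]]
7
[{"translation": [-0.0001, -0.0, -0.0476], "angular": [-0.0, 0.0003, 0.0001], "hand": 0.06}, {"translation": [-0.0001, -0.0, -0.0476], "angular": [-0.0, 0.0003, 0.0001], "hand": 0.06}, {"translation": [-0.0001, -0.0, -0.0476], "angular": [-0.0, 0.0003, 0.0001], "hand": 0.06}, {"translation": [-0.0001, -0.0, -0.0476], "angular": [-0.0, 0.0003, 0.0001], "hand": 0.06}, {"translation": [-0.0, -0.0, -0.0476], "angular": [-0.0, 0.0004, 0.0001], "hand": 0.06}, {"translation": [-0.0, -0.0, -0.0477], "angular": [-0.0001, 0.0003, 0.0001], "hand": 0.06}, {"translation": [-0.0, -0.0, -0.0476], "angular": [-0.0, 0.0004, 0.0], "hand": 0.06}]
4
[{"translation": [-0.0024, 0.0529, -0.0], "angular": [-0.0, -0.0, 0.0], "hand": 0}, {"translation": [-0.0024, 0.0528, -0.0], "angular": [-0.0, -0.0, 0.0], "hand": 0}, {"translation": [-0.0024, 0.0529, -0.0], "angular": [-0.0, -0.0, 0.0], "hand": 0}, {"translation": [-0.0024, 0.0528, -0.0], "angular": [-0.0, -0.0, 0.0], "hand": 0}]
```

apply_moves(
  plan=[
    {"translation": [0,0,-0.02],"angular": [0,0,0],"hand": 0.06},
    {"translation": [0,0,-0.0447],"angular": [0,0,0],"hand": 0.06},
    {"translation": [0,0,-0.0447],"angular": [0,0,0],"hand": 0.06},
    {"translation": [0,0,-0.0447],"angular": [0,0,0],"hand": 0.06},
    {"translation": [0,0,-0.0447],"angular": [0,0,0],"hand": 0.06},
    {"translation": [0,0,-0.0447],"angular": [0,0,0],"hand": 0.06},
    {"translation": [0,0,-0.0447],"angular": [0,0,0],"hand": 0.06},
    {"translation": [0,0,-0.0447],"angular": [0,0,0],"hand": 0.06},
  ],
)

```text
time_s: 13.12
eef_pos: [0.6527, 0.2526, 0.3633]
eef_rot: [-0.0, 0.999, -0.037, -0.0]
wrist_force: [0.0, 0.3, -0.4]
opening: 0.702
```

Run:
```python
from look import *
from cab import *
o=ctrl.get_obs(); print(o["eef_pos"],loc(o["eef_pos"]))
b=[(N*0+x,N+y,z) for x,y,z in [(.025,.02,.095),(.025,-.02,.095),(.025,.02,.045),(.025,-.02,.045),(-.025,.02,.049),(-.025,-.02,.049)]]
c=look("wrist","w13",W(b)); crop(cv2.imread("pics/w13.png")[:,:,::-1],220,80,200,150,4,"pics/w13c.png")
```

```text
[0.65272734 0.25258767 0.36326485] [[0.00501283 0.01135097 0.36326485]]
```

View pics/w13c.png

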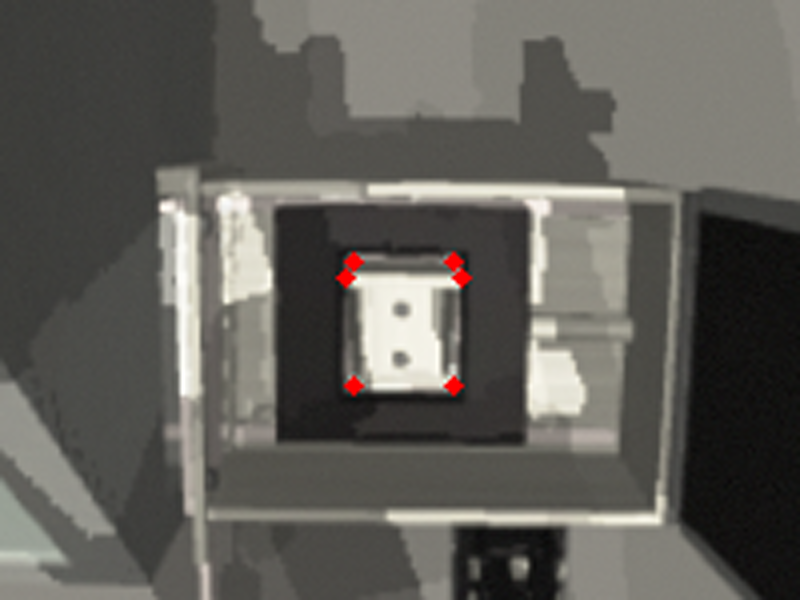

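View pics/w13.png

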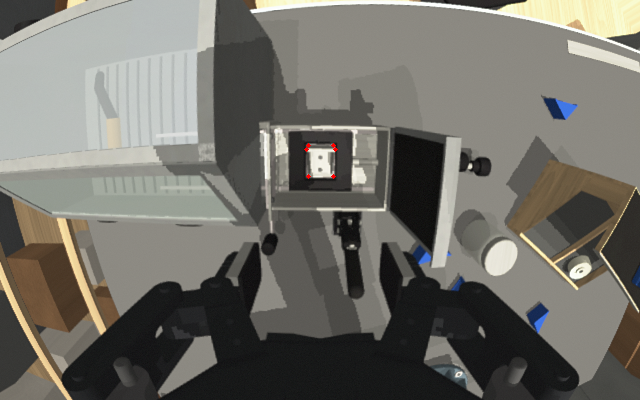

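Run:
```python
from cab import *
c=np.load("w13.npy",allow_pickle=True).item()
for th in np.arange(1.5,2.05,.1):
    L=[]
    for x in(.061,-.061):
        for n in(-.0,.005): L.append((x,-.088+.166*np.cos(th)-n*np.sin(th),.1215+.166*np.sin(th)+n*np.cos(th)))
    print(th.round(2),proj(c,W(L),True).round().tolist())
```

```text
1.5 [[426.0, 134.0], [432.0, 134.0], [414.0, 267.0], [419.0, 267.0]]
1.6 [[444.0, 135.0], [450.0, 135.0], [430.0, 266.0], [435.0, 266.0]]
1.7 [[461.0, 136.0], [466.0, 136.0], [446.0, 265.0], [450.0, 264.0]]
1.8 [[476.0, 137.0], [480.0, 137.0], [459.0, 263.0], [463.0, 262.0]]
1.9 [[488.0, 138.0], [491.0, 138.0], [471.0, 260.0], [475.0, 259.0]]
2.0 [[498.0, 138.0], [501.0, 138.0], [481.0, 256.0], [484.0, 255.0]]
```

apply_moves(
  plan=[
    {"translation": [-0.0024,0.0528,0],"angular": [0,0,0],"hand": 0},
    {"translation": [-0.0024,0.0528,0],"angular": [0,0,0],"hand": 0},
    {"translation": [-0.0024,0.0528,0],"angular": [0,0,0],"hand": 0},
    {"translation": [-0.0024,0.0528,0],"angular": [0,0,0],"hand": 0},
    {"translation": [0,0,0.04],"angular": [0,0,0],"hand": 0},
    {"translation": [0,0,0.04],"angular": [0,0,0],"hand": 0},
    {"translation": [0,0,0.04],"angular": [0,0,0],"hand": 0},
    {"translation": [0,0,0],"angular": [0,0,0],"hand": 0},
  ],
)

```text
time_s: 14.18
eef_pos: [0.6252, 0.0429, 0.2372]
eef_rot: [-0.0, 0.999, -0.037, -0.004]
wrist_force: [0.4, -0.1, 0.0]
opening: 0.002
```

Run:
```python
from look import *
from cab import *
o=ctrl.get_obs(); p,q=st(o); print(p,loc(p),o["opening"])
c=look("scene","s14",np.array([p+q.apply([0,0,z]) for z in(0,-.03)]),False); crop(cv2.imread("pics/s14.png")[:,:,::-1],240,150,200,150,4,"pics/s14c.png")
c=look("wrist","w14",np.array([p+q.apply([0,0,z]) for z in(-.03,-.04)]))
```

```text
[0.62523919 0.04291789 0.23717581] [[-0.00661464 -0.1997931   0.23717581]] 0.0017282394585989473
```

View pics/s14c.png

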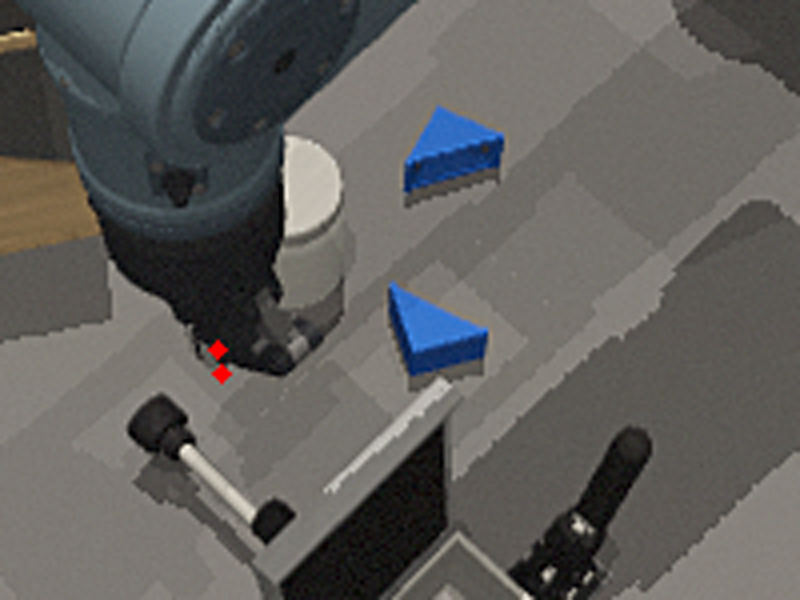

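View pics/w14.png

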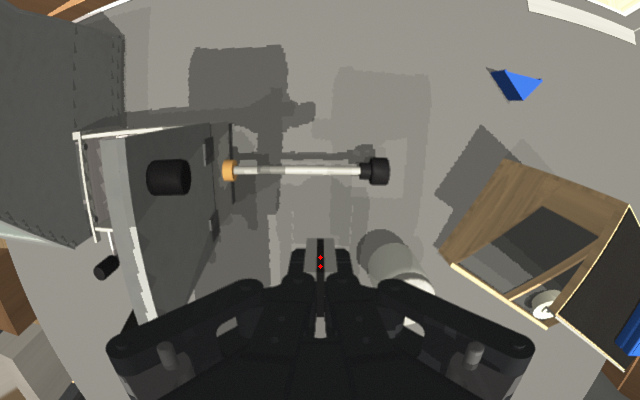

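```bash
cat > lidpath.py <<'E'
from cab import *
from bench import ctrl
p,q=st(ctrl.get_obs())
TIP=.032
pts=[]
for yc in (-.16,-.135,-.115,-.1,-.093): pts.append((yc,.2615))
ths=np.linspace(np.pi/2,-.03,22)[1:]
for th in ths:
    rho=.14-.033*(np.pi/2-th)/(np.pi/2)
    pts.append((-.088+rho*np.cos(th)-.005*np.sin(th),.1215+rho*np.sin(th)+.005*np.cos(th)))
P=[W([-.005,yc-.0145,zc-TIP])[0] for yc,zc in pts]
out=[];pc,qc=p,q
for t in P:
    a,pc,qc=rows(pc,qc,t,RN,hand=0); out+=a
for i in range(0,len(out),9): show(out[i:i+9])
E
python3 lidpath.py
```

```text
9
[{"translation": [-0.0012, -0.0252, 0.0123], "angular": [-0.0001, 0.0001, 0.0008], "hand": 0}, {"translation": [-0.0, -0.025, -0.0], "angular": [0.0, -0.0, -0.0], "hand": 0}, {"translation": [-0.0, -0.02, -0.0], "angular": [0.0, -0.0, -0.0], "hand": 0}, {"translation": [-0.0, -0.015, -0.0], "angular": [0.0, -0.0, -0.0], "hand": 0}, {"translation": [-0.0, -0.007, -0.0], "angular": [0.0, -0.0, -0.0], "hand": 0}, {"translation": [-0.0, -0.0106, 0.0016], "angular": [0.0, -0.0, -0.0], "hand": 0}, {"translation": [-0.0, -0.0103, 0.0024], "angular": [0.0, -0.0, -0.0], "hand": 0}, {"translation": [-0.0, -0.0099, 0.0032], "angular": [0.0, -0.0, -0.0], "hand": 0}, {"translation": [-0.0, -0.0096, 0.0038], "angular": [0.0, -0.0, -0.0], "hand": 0}]
9
[{"translation": [-0.0, -0.0091, 0.0046], "angular": [0.0, -0.0, -0.0], "hand": 0}, {"translation": [-0.0, -0.0086, 0.0052], "angular": [0.0, -0.0, -0.0], "hand": 0}, {"translation": [-0.0, -0.0081, 0.0057], "angular": [0.0, -0.0, -0.0], "hand": 0}, {"translation": [-0.0, -0.0076, 0.0064], "angular": [0.0, -0.0, -0.0], "hand": 0}, {"translation": [
[... 361 characters left out ...]
ar": [0.0, -0.0, -0.0], "hand": 0}]
8
[{"translation": [-0.0, -0.0036, 0.0084], "angular": [0.0, -0.0, -0.0], "hand": 0}, {"translation": [-0.0, -0.0029, 0.0085], "angular": [0.0, -0.0, -0.0], "hand": 0}, {"translation": [-0.0, -0.0022, 0.0085], "angular": [0.0, -0.0, -0.0], "hand": 0}, {"translation": [-0.0, -0.0015, 0.0086], "angular": [0.0, -0.0, -0.0], "hand": 0}, {"translation": [-0.0, -0.0008, 0.0086], "angular": [0.0, -0.0, -0.0], "hand": 0}, {"translation": [-0.0, -0.0002, 0.0085], "angular": [0.0, -0.0, -0.0], "hand": 0}, {"translation": [-0.0, 0.0005, 0.0084], "angular": [0.0, -0.0, -0.0], "hand": 0}, {"translation": [-0.0, 0.0012, 0.0082], "angular": [0.0, -0.0, -0.0], "hand": 0}]
```

apply_moves(
  plan=[
    {"translation": [-0.0012,-0.0252,0.0123],"angular": [0,0,0.0008],"hand": 0},
    {"translation": [0,-0.025,0],"angular": [0,0,0],"hand": 0},
    {"translation": [0,-0.02,0],"angular": [0,0,0],"hand": 0},
    {"translation": [0,-0.015,0],"angular": [0,0,0],"hand": 0},
    {"translation": [0,-0.007,0],"angular": [0,0,0],"hand": 0},
    {"translation": [0,-0.0106,0.0016],"angular": [0,0,0],"hand": 0},
    {"translation": [0,-0.0103,0.0024],"angular": [0,0,0],"hand": 0},
    {"translation": [0,-0.0099,0.0032],"angular": [0,0,0],"hand": 0},
    {"translation": [0,-0.0096,0.0038],"angular": [0,0,0],"hand": 0},
  ],
)

```text
time_s: 15.4
eef_pos: [0.6362, 0.1758, 0.216]
eef_rot: [-0.0, 0.999, -0.038, -0.001]
wrist_force: [0.4, -2.0, 2.1]
opening: -0.001
```

Run:
```python
from look import *
from cab import *
o=ctrl.get_obs(); p,q=st(o); print(loc(p),o["wrist_force"])
c=look("scene","s15"); crop(c["img"],240,150,200,150,4,"pics/s15c.png")
c=look("wrist","w15")
```

```text
[[-0.00571724 -0.06651254  0.21602184]] [ 0.44224887 -1.96028266  2.09603939]
```

View pics/s15c.png

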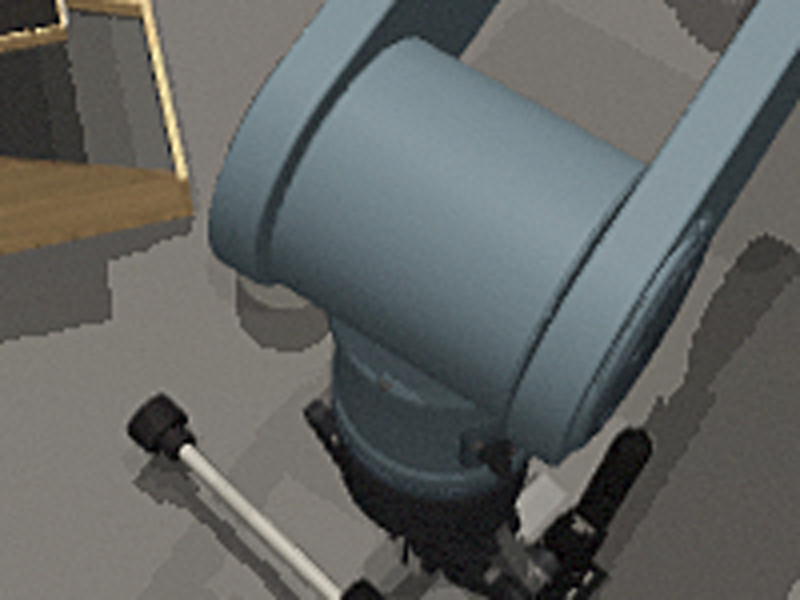

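View pics/w15.png

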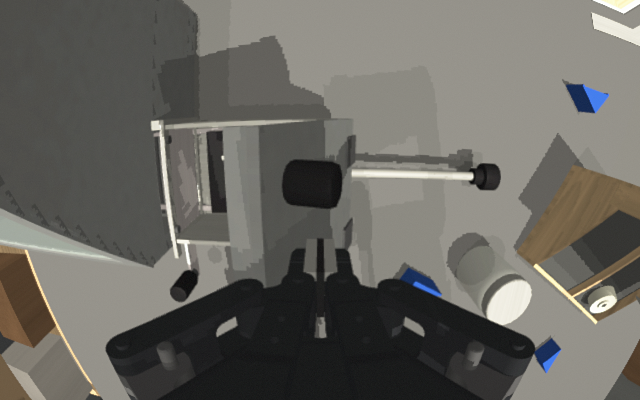

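apply_moves(
  plan=[
    {"translation": [0,-0.0091,0.0046],"angular": [0,0,0],"hand": 0},
    {"translation": [0,-0.0086,0.0052],"angular": [0,0,0],"hand": 0},
    {"translation": [0,-0.0081,0.0057],"angular": [0,0,0],"hand": 0},
    {"translation": [0,-0.0076,0.0064],"angular": [0,0,0],"hand": 0},
    {"translation": [0,-0.0069,0.0067],"angular": [0,0,0],"hand": 0},
    {"translation": [0,-0.0063,0.0072],"angular": [0,0,0],"hand": 0},
    {"translation": [0,-0.0057,0.0076],"angular": [0,0,0],"hand": 0},
    {"translation": [0,-0.005,0.0079],"angular": [0,0,0],"hand": 0},
    {"translation": [0,-0.0043,0.0082],"angular": [0,0,0],"hand": 0},
  ],
)

```text
time_s: 16.62
eef_pos: [0.6407, 0.2369, 0.1562]
eef_rot: [-0.0, 0.999, -0.038, -0.001]
wrist_force: [0.2, 0.7, 1.2]
opening: 0.004
```

apply_moves(
  plan=[
    {"translation": [0,-0.0036,0.0084],"angular": [0,0,0],"hand": 0},
    {"translation": [0,-0.0029,0.0085],"angular": [0,0,0],"hand": 0},
    {"translation": [0,-0.0022,0.0085],"angular": [0,0,0],"hand": 0},
    {"translation": [0,-0.0015,0.0086],"angular": [0,0,0],"hand": 0},
    {"translation": [0,-0.0008,0.0086],"angular": [0,0,0],"hand": 0},
    {"translation": [0,-0.0002,0.0085],"angular": [0,0,0],"hand": 0},
  ],
)

```text
time_s: 17.38
eef_pos: [0.6414, 0.2477, 0.1052]
eef_rot: [-0.0, 0.999, -0.038, -0.001]
wrist_force: [0.5, 1.1, 1.5]
opening: -0.002
```

Run:
```python
from look import *
from cab import *
o=ctrl.get_obs(); p,q=st(o); print(loc(p),o["wrist_force"])
c=look("wrist","w16")
```

```text
[[-0.00591285  0.00564566  0.1051601 ]] [0.45757588 1.0948526  1.52600451]
```

View pics/w16.png

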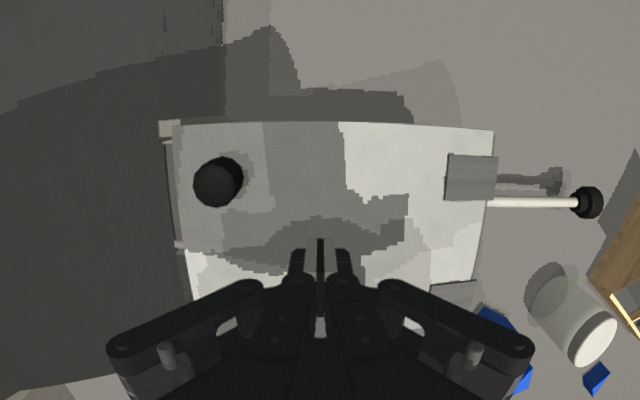

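apply_moves(
  plan=[
    {"translation": [0,0,0.006],"angular": [0,0,0],"hand": 0},
    {"translation": [0,0,0.004],"angular": [0,0,0],"hand": 0},
    {"translation": [0,0,0],"angular": [0,0,0],"hand": 0},
  ],
)

```text
time_s: 17.8
eef_pos: [0.6415, 0.2476, 0.098]
eef_rot: [-0.0, 0.999, -0.038, -0.001]
wrist_force: [-7.2, -1.5, 11.9]
opening: 0.002
```

apply_moves(
  plan=[
    {"translation": [0,0,-0.03],"angular": [0,0,0],"hand": 0},
    {"translation": [0,0,-0.05],"angular": [0,0,0],"hand": 0},
    {"translation": [0,0,-0.05],"angular": [0,0,0],"hand": 0},
    {"translation": [0,0,-0.05],"angular": [0,0,0],"hand": 0},
    {"translation": [0,0,-0.05],"angular": [0,0,0],"hand": 0},
    {"translation": [0,0,0],"angular": [0,0,0],"hand": 0},
  ],
)

```text
time_s: 18.55
eef_pos: [0.6442, 0.248, 0.3323]
eef_rot: [-0.001, 0.999, -0.038, 0.004]
wrist_force: [0.1, -0.3, -0.1]
opening: -0.001
```

Run:
```python
from look import *
from cab import *
o=ctrl.get_obs(); p,q=st(o); print(loc(p),o["wrist_force"])
lid=[(x,y,.1265) for x in(-.061,.061) for y in(-.088,.078)]
lid2=[(x,-.088+.166*np.cos(.06)-.005*np.sin(.06),.1265+.166*np.sin(.06)) for x in(-.061,.061)]
lev=[(-.088-.12*np.cos(a),-.03,.122+.12*np.sin(a)) for a in (1.4,1.25)]+[(-.088,-.03,.122)]
c=look("wrist","w17",W(lid+lev)); print(proj(c,W(lid+lid2),True).round(1))
k=cv2.imread("pics/w17.png"); cv2.imwrite("pics/w17c.png",cv2.resize(k[80:300,230:450],None,fx=2.7,fy=2.7))
crop(c["img"],230,80,220,220,2.7,"pics/w17r.png")
```

```text
[[-0.00313324  0.00609314  0.3323116 ]] [ 0.09880004 -0.29497835 -0.12595019]
[[392.3 215.8]
 [265.2 215.9]
 [396.9 121.3]
 [261.6 120.7]
 [264.4 218.4]
 [260.5 120.9]]
```

View pics/w17.png

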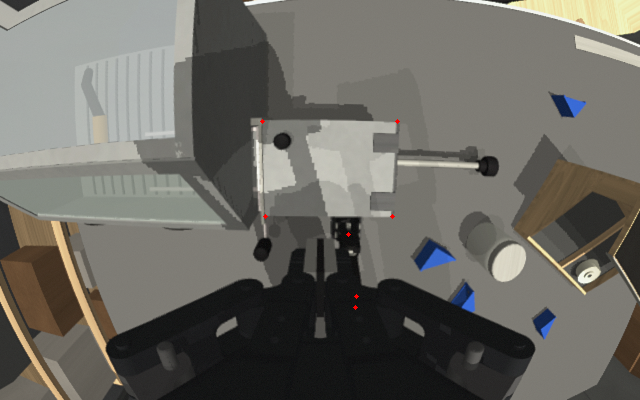

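View pics/w17r.png

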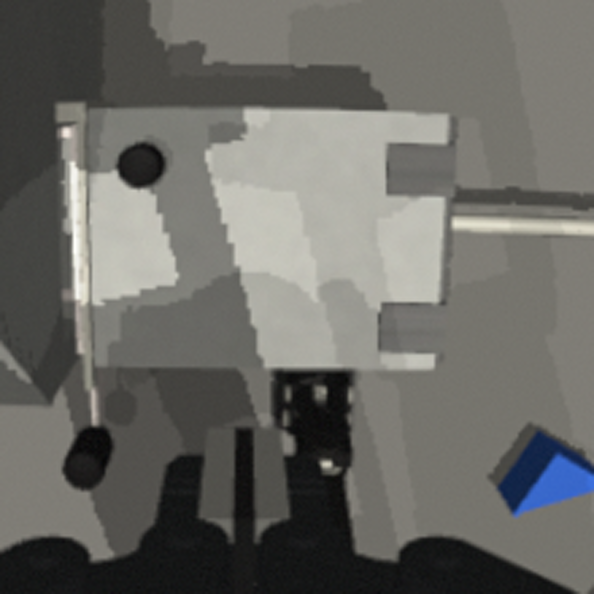

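Run:
```python
from cab import *
from bench import ctrl
p,q=st(ctrl.get_obs()); print(loc(p))
pc,qc=p,q
a,pc,qc=rows(pc,qc,W([-.04,-.03,.25])[0],RN,hand=0); out=a
a,pc,qc=rows(pc,qc,W([-.04,-.03,.19])[0],RN,hand=0); out+=a
show(out)
out=[]; rho=.10
al=list(np.linspace(1.42,.03,16))
for i,a_ in enumerate(al):
    x=-.088-rho*np.cos(a_)+.0095*np.sin(a_); z=.122+rho*np.sin(a_)+.0095*np.cos(a_)
    t=W([x+.011,-.03,z-.032])[0]
    a,pc,qc=rows(pc,qc,t,RN,hand=0); out+=a
show(out[:8]);show(out[8:])
```

```text
[[-0.00426083  0.00577325  0.32873897]]
4
[{"translation": [-0.018, 0.0179, 0.0393], "angular": [-0.0007, -0.0015, -0.0001], "hand": 0}, {"translation": [-0.0179, 0.018, 0.0393], "angular": [-0.0007, -0.0016, -0.0002], "hand": 0}, {"translation": [-0.0, -0.0, 0.03], "angular": [-0.0, 0.0, 0.0], "hand": 0}, {"translation": [-0.0, -0.0, 0.03], "angular": [-0.0, 0.0, 0.0], "hand": 0}]
8
[{"translation": [-0.0426, -0.0, -0.0003], "angular": [-0.0, 0.0, 0.0], "hand": 0}, {"translation": [-0.0093, -0.0, 0.001], "angular": [-0.0, 0.0, 0.0], "hand": 0}, {"translation": [-0.0091, -0.0, 0.0018], "angular": [-0.0, 0.0, 0.0], "hand": 0}, {"translation": [-0.009, -0.0, 0.0026], "angular": [-0.0, 0.0, 0.0], "hand": 0}, {"translation": [-0.0086, -0.0, 0.0035], "angular": [-0.0, 0.0, 0.0], "hand": 0}, {"translation": [-0.0083, -0.0, 0.0042], "angular": [-0.0, 0.0, 0.0], "hand": 0}, {"translation": [-0.0078, -0.0, 0.005], "angular": [-0.0, 0.0, 0.0], "hand": 0}, {"translation": [-0.0074, -0.0, 0.0057], "angular": [-0.0, 0.0, 0.0], "hand": 0}]
8
[{"translation": [-0.0068, -0.0, 0.0063], "angular": [-0.0, 0.0, 0.0], "hand": 0}, {"translation": [-0.0062, -0.0, 0.007], "angular": [-0.0, 0.0, 0.0], "hand": 0}, {"translation": [-0.0055, -0.0, 0.0075], "angular": [-0.0, 0.0, 0.0], "hand": 0}, {"translation": [-0.0048, -0.0, 0.008], "angular": [-0.0, 0.0, 0.0], "hand": 0}, {"translation": [-0.004, -0.0, 0.0084], "angular": [-0.0, 0.0, 0.0], "hand": 0}, {"translation": [-0.0033, -0.0, 0.0087], "angular": [-0.0, 0.0, 0.0], "hand": 0}, {"translation": [-0.0024, -0.0, 0.009], "angular": [-0.0, 0.0, 0.0], "hand": 0}, {"translation": [-0.0016, -0.0, 0.0091], "angular": [-0.0, 0.0, 0.0], "hand": 0}]
```

apply_moves(
  plan=[
    {"translation": [-0.018,0.0179,0.0393],"angular": [0,0,0],"hand": 0},
    {"translation": [-0.018,0.0179,0.0393],"angular": [0,0,0],"hand": 0},
    {"translation": [0,0,0.03],"angular": [0,0,0],"hand": 0},
    {"translation": [0,0,0.03],"angular": [0,0,0],"hand": 0},
    {"translation": [0,0,0],"angular": [0,0,0],"hand": 0},
  ],
)

```text
time_s: 19.23
eef_pos: [0.5999, 0.214, 0.1825]
eef_rot: [0.001, 0.999, -0.038, -0.005]
wrist_force: [-0.8, -0.1, 0.9]
opening: 0.003
```

Run:
```python
from look import *
from cab import *
o=ctrl.get_obs(); p,q=st(o); print(loc(p),o["wrist_force"])
lev=[(-.088-.12*np.cos(a),-.03,.122+.12*np.sin(a)) for a in (1.4,1.25)]+[(-.088,-.03,.122)]
c=look("scene","s18",W(lev),False); crop(cv2.imread("pics/s18.png")[:,:,::-1],290,200,150,120,5,"pics/s18c.png")
c=look("wrist","w18")
```

```text
[[-0.04472879 -0.03109258  0.18249791]] [-0.76780879 -0.09841506  0.93152798]
```

View pics/s18c.png

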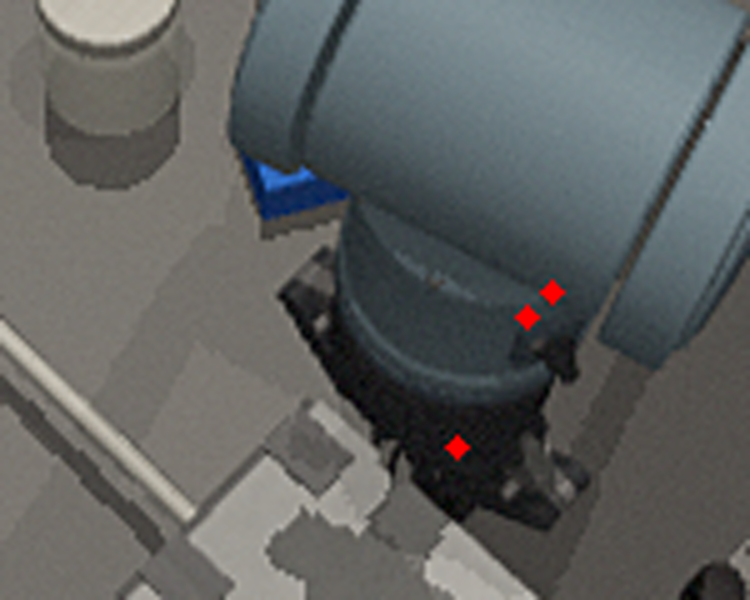

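View pics/w18.png

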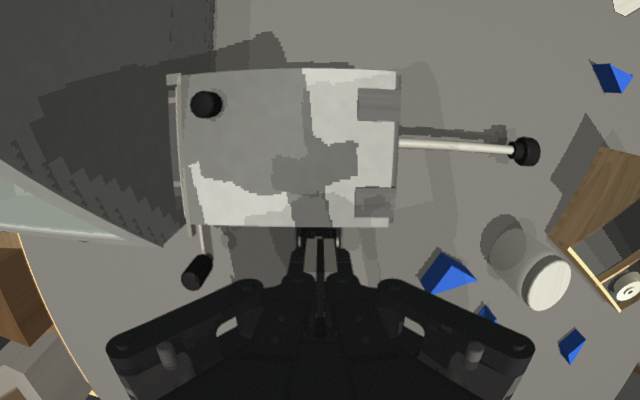

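apply_moves(
  plan=[
    {"translation": [-0.02,0,-0.004],"angular": [0,0,0],"hand": 0},
    {"translation": [-0.02,0,0],"angular": [0,0,0],"hand": 0},
    {"translation": [-0.0093,0,0.001],"angular": [0,0,0],"hand": 0},
    {"translation": [-0.0091,0,0.0018],"angular": [0,0,0],"hand": 0},
    {"translation": [-0.009,0,0.0026],"angular": [0,0,0],"hand": 0},
    {"translation": [-0.0086,0,0.0035],"angular": [0,0,0],"hand": 0},
  ],
)

```text
time_s: 20.08
eef_pos: [0.5272, 0.2205, 0.1827]
eef_rot: [-0.0, 0.999, -0.038, -0.001]
wrist_force: [1.3, 0.5, 2.7]
opening: 0.001
```

Run:
```python
from look import *
from cab import *
o=ctrl.get_obs(); p,q=st(o); print(loc(p),o["wrist_force"])
c=look("wrist","w19"); c=look("scene","s19"); crop(c["img"],290,200,150,120,5,"pics/s19c.png")
```

```text
[[-0.11770721 -0.03007415  0.18274858]] [1.33784841 0.5157468  2.67739499]
```

View pics/s19c.png

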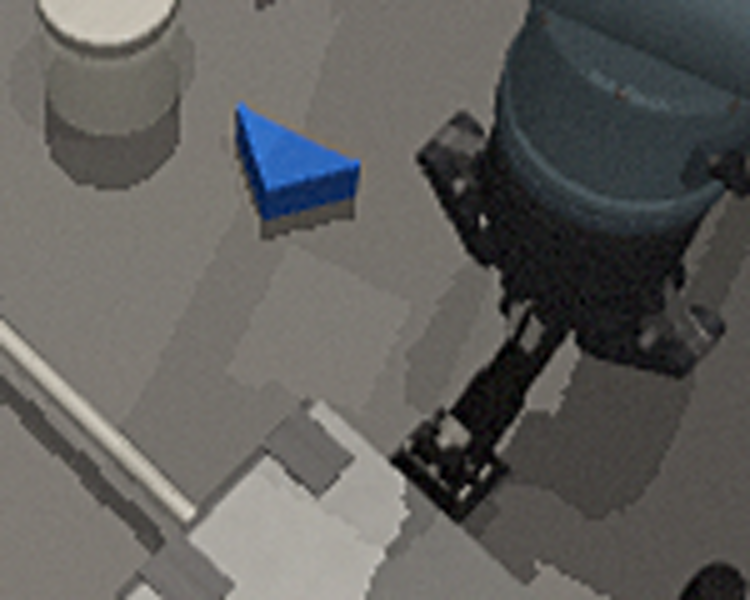

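View pics/w19.png

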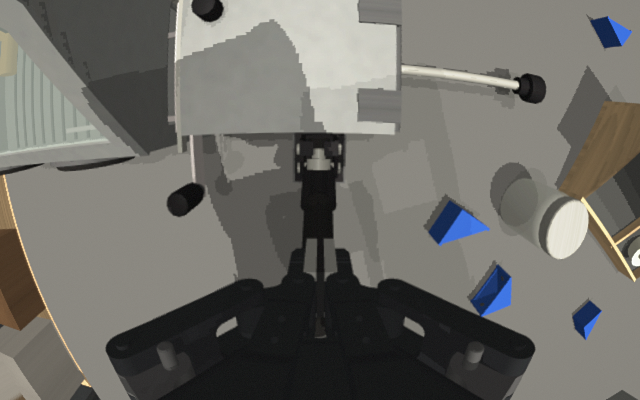

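apply_moves(
  plan=[
    {"translation": [-0.0083,0,0.0042],"angular": [0,0,0],"hand": 0},
    {"translation": [-0.0078,0,0.005],"angular": [0,0,0],"hand": 0},
    {"translation": [-0.0074,0,0.0057],"angular": [0,0,0],"hand": 0},
    {"translation": [-0.0068,0,0.0063],"angular": [0,0,0],"hand": 0},
    {"translation": [-0.0062,0,0.007],"angular": [0,0,0],"hand": 0},
    {"translation": [-0.0055,0,0.0075],"angular": [0,0,0],"hand": 0},
    {"translation": [-0.0048,0,0.008],"angular": [0,0,0],"hand": 0},
  ],
)

```text
time_s: 21.05
eef_pos: [0.4799, 0.224, 0.1383]
eef_rot: [-0.0, 0.999, -0.038, -0.001]
wrist_force: [0.4, 0.3, 1.9]
opening: 0.002
```

apply_moves(
  plan=[
    {"translation": [-0.004,0,0.0084],"angular": [0,0,0],"hand": 0},
    {"translation": [-0.0033,0,0.0087],"angular": [0,0,0],"hand": 0},
    {"translation": [-0.0024,0,0.009],"angular": [0,0,0],"hand": 0},
    {"translation": [0,0,0.0045],"angular": [0,0,0],"hand": 0},
    {"translation": [0,0,0],"angular": [0,0,0],"hand": 0},
  ],
)

```text
time_s: 21.68
eef_pos: [0.471, 0.225, 0.1112]
eef_rot: [-0.0, 0.999, -0.038, -0.001]
wrist_force: [-11.2, -2.2, 26.2]
opening: 0.003
```

Run:
```python
from look import *
from cab import *
o=ctrl.get_obs(); p,q=st(o); print(loc(p),o["wrist_force"])
c=look("wrist","w20");
```

```text
[[-0.17412495 -0.02985084  0.11119595]] [-11.17235178  -2.20086736  26.18800467]
```

View pics/w20.png

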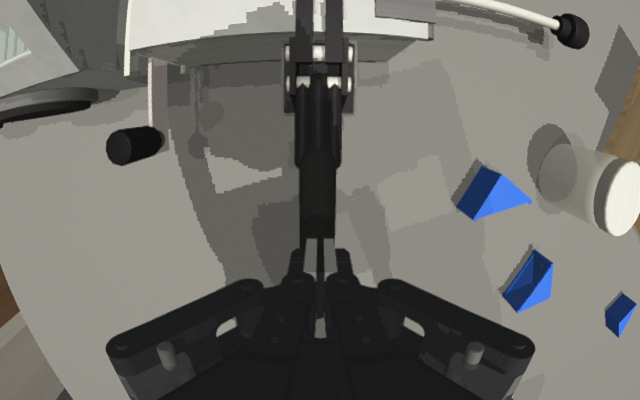

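Run:
```python
from cab import *
from bench import ctrl
p,q=st(ctrl.get_obs())
pc,qc=p,q
a,pc,qc=rows(pc,qc,W([-.174,-.03,.25])[0],RN,hand=0.0); out=a
a,pc,qc=rows(pc,qc,W([-.117,.087,.20])[0],RN,hand=0.06); out+=a
show(out)
```

```text
6
[{"translation": [-0.0, 0.0, -0.0463], "angular": [-0.0001, 0.0006, 0.0001], "hand": 0.0}, {"translation": [-0.0, 0.0001, -0.0463], "angular": [-0.0001, 0.0006, 0.0001], "hand": 0.0}, {"translation": [0.0, 0.0, -0.0462], "angular": [-0.0001, 0.0006, 0.0001], "hand": 0.0}, {"translation": [0.019, -0.039, 0.0167], "angular": [0.0, -0.0, 0.0], "hand": 0.06}, {"translation": [0.019, -0.039, 0.0166], "angular": [0.0, -0.0, 0.0], "hand": 0.06}, {"translation": [0.019, -0.039, 0.0167], "angular": [0.0, -0.0, 0.0], "hand": 0.06}]
```

apply_moves(
  plan=[
    {"translation": [0,0,-0.046],"angular": [0,0,0],"hand": 0},
    {"translation": [0,0,-0.048],"angular": [0,0,0],"hand": 0},
    {"translation": [0,0,-0.05],"angular": [0,0,0],"hand": 0},
    {"translation": [0.019,-0.039,0.0167],"angular": [0,0,0],"hand": 0.06},
    {"translation": [0.019,-0.039,0.0167],"angular": [0,0,0],"hand": 0.06},
    {"translation": [0.019,-0.039,0.0167],"angular": [0,0,0],"hand": 0.06},
    {"translation": [0,0,0],"angular": [0,0,0],"hand": 0.06},
    {"translation": [0,0,0],"angular": [0,0,0],"hand": 0.06},
  ],
)

```text
time_s: 22.72
eef_pos: [0.5361, 0.3365, 0.2014]
eef_rot: [0.0, 0.999, -0.038, -0.002]
wrist_force: [0.1, -0.4, 0.5]
opening: 0.7
```

Run:
```python
from look import *
from cab import *
o=ctrl.get_obs(); p,q=st(o); print(loc(p),o["wrist_force"],o["opening"])
lev=[(-.088-.12*np.cos(a),-.03,.122+.12*np.sin(a)) for a in (.1,.2)]+[(-.117,.087,.128),(-.117,.087,.088)]
c=look("wrist","w21",W(lev)); c=look("scene","s21",W(lev),False); crop(cv2.imread("pics/s21.png")[:,:,::-1],290,200,170,130,4.5,"pics/s21c.png")
```

```text
[[-0.11758192  0.08627913  0.20139122]] [ 0.12448363 -0.39983494  0.46908931] 0.6998867814439264
```

View pics/s21c.png

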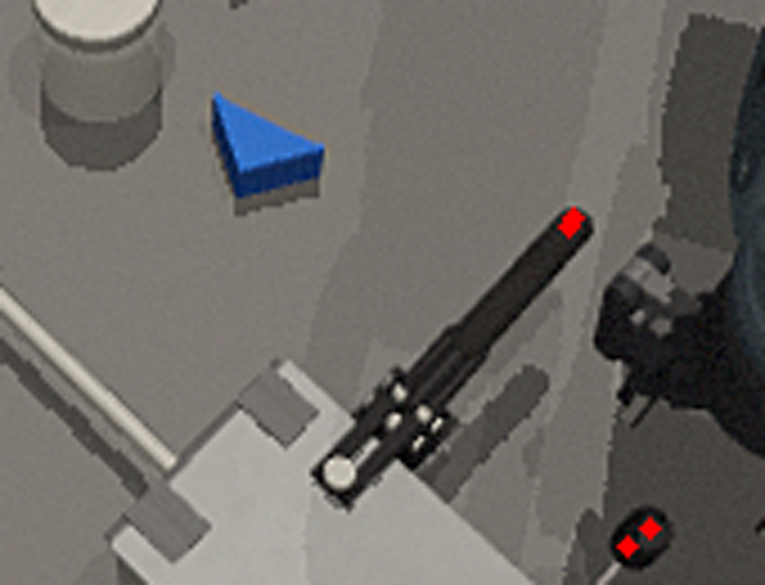

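View pics/w21.png

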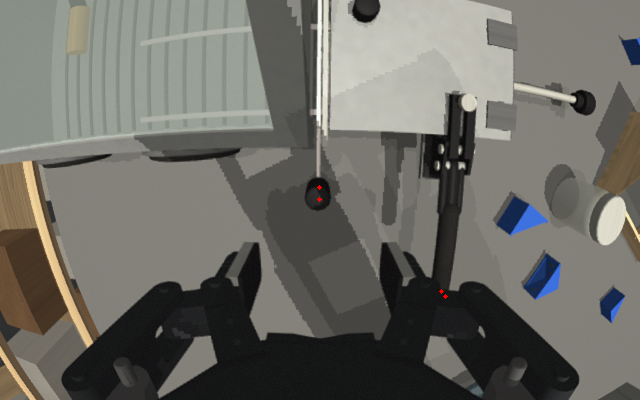

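apply_moves(
  plan=[
    {"translation": [0.0005,0,0.035],"angular": [0,0,0],"hand": 0.06},
    {"translation": [0,0,0.035],"angular": [0,0,0],"hand": 0.06},
    {"translation": [0,0,0.035],"angular": [0,0,0],"hand": 0.06},
    {"translation": [0,0,0.02],"angular": [0,0,0],"hand": 0.06},
    {"translation": [0,0,0.009],"angular": [0,0,0],"hand": 0.05},
    {"translation": [0,0,0],"angular": [0,0,0],"hand": 0.04},
  ],
)

```text
time_s: 23.58
eef_pos: [0.5372, 0.337, 0.0687]
eef_rot: [-0.0, 0.999, -0.038, -0.001]
wrist_force: [0.3, 0.5, -0.1]
opening: 0.471
```

Run:
```python
from look import *
from cab import *
o=ctrl.get_obs(); p,q=st(o); print(loc(p),o["wrist_force"],o["opening"])
c=look("wrist","w22")
```

```text
[[-0.11656977  0.08681737  0.06870995]] [ 0.34367561  0.47872406 -0.07530031] 0.47105579299335276
```

View pics/w22.png

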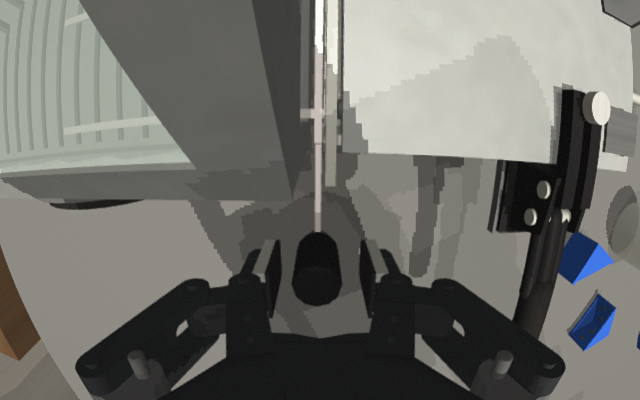

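apply_moves(
  plan=[
    {"translation": [0,0,0.003],"angular": [0,0,0],"hand": 0.03},
    {"translation": [0,0,0],"angular": [0,0,0],"hand": 0.015},
    {"translation": [0,0,0],"angular": [0,0,0],"hand": 0.01},
    {"translation": [0,0,0],"angular": [0,0,0],"hand": 0.01},
  ],
)

```text
time_s: 24.12
eef_pos: [0.5376, 0.3385, 0.0663]
eef_rot: [-0.001, 0.999, -0.038, 0.0]
wrist_force: [0.2, 6.2, 1.7]
opening: 0.242
```

apply_moves(
  plan=[
    {"translation": [-0.01,0,0],"angular": [0,0,0],"hand": 0.01},
    {"translation": [-0.02,0,0],"angular": [0,0,0],"hand": 0.01},
    {"translation": [-0.02,0,0],"angular": [0,0,0],"hand": 0.01},
    {"translation": [-0.02,0,0],"angular": [0,0,0],"hand": 0.01},
    {"translation": [-0.02,0,0],"angular": [0,0,0],"hand": 0.01},
    {"translation": [-0.012,0,0],"angular": [0,0,0],"hand": 0.01},
    {"translation": [-0.008,0,0],"angular": [0,0,0],"hand": 0.01},
    {"translation": [0,0,0],"angular": [0,0,0],"hand": 0.01},
    {"translation": [0,0,0],"angular": [0,0,0],"hand": 0.01},
  ],
)

```text
time_s: 25.25
eef_pos: [0.4308, 0.3477, 0.0664]
eef_rot: [-0.003, 0.999, -0.038, 0.003]
wrist_force: [11.5, 10.0, -10.6]
opening: 0.238
```

Run:
```python
from look import *
from cab import *
o=ctrl.get_obs(); p,q=st(o); print(loc(p),o["wrist_force"],o["opening"])
c=look("wrist","w23"); c=look("scene","s23"); crop(c["img"],290,200,170,130,4.5,"pics/s23c.png")
```

```text
[[-0.22343578  0.08944047  0.06643319]] [ 11.45254124   9.95031096 -10.63863145] 0.23823003293539688
```

View pics/w23.png

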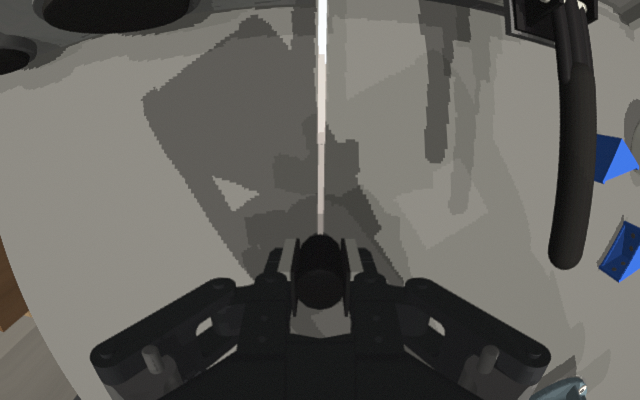

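apply_moves(
  plan=[
    {"translation": [-0.003,0,0],"angular": [0,0,0],"hand": 0.01},
    {"translation": [0,0,0],"angular": [0,0,0],"hand": 0.01},
  ],
)

```text
time_s: 25.6
eef_pos: [0.4309, 0.3477, 0.0665]
eef_rot: [-0.003, 0.999, -0.038, 0.006]
wrist_force: [23.2, 11.1, -19.5]
opening: 0.238
```

Run:
```python
from look import *
from cab import *
o=ctrl.get_obs(); p,q=st(o); print(loc(p),o["wrist_force"],o["opening"])
```

```text
[[-0.22333431  0.08948951  0.06648117]] [ 23.20144744  11.13968599 -19.52141984] 0.2378814436487308
```

apply_moves(
  plan=[
    {"translation": [0.005,0,0],"angular": [0,0,0],"hand": 0.01},
    {"translation": [0,0,0],"angular": [0,0,0],"hand": 0.03},
    {"translation": [0,0,0],"angular": [0,0,0],"hand": 0.045},
    {"translation": [0,0,0],"angular": [0,0,0],"hand": 0.05},
    {"translation": [0,0,0],"angular": [0,0,0],"hand": 0.05},
    {"translation": [0,0,-0.03],"angular": [0,0,0],"hand": 0.05},
    {"translation": [0,0,-0.05],"angular": [0,0,0],"hand": 0.05},
    {"translation": [0,0,-0.05],"angular": [0,0,0],"hand": 0.05},
    {"translation": [0,0,-0.05],"angular": [0,0,0],"hand": 0.0},
  ],
)

```text
time_s: 26.72
eef_pos: [0.4293, 0.3449, 0.247]
eef_rot: [-0.0, 0.999, -0.038, -0.001]
wrist_force: [1.1, -0.2, 0.6]
opening: 0.387
```

Run:
```python
from look import *
from cab import *
o=ctrl.get_obs(); p,q=st(o); print(p,loc(p),o["wrist_force"],o["opening"])
k=[(-.227,.087,.128),(-.220,.087,.128),(-.117,.087,.128)]
c=look("wrist","w24",W(k)); print(proj(c,W(k),True)); c=look("scene","s24"); crop(c["img"],270,180,190,150,4,"pics/s24c.png"); print((proj(c,W(k))-[270,180])*4)
crop(cv2.imread("pics/w24.png")[:,:,::-1],220,80,200,150,4,"pics/w24c.png")
print("rod",W([0,-.285+.0,.051]))
```

```text
[0.42925242 0.34494787 0.24703701] [[-0.2247804   0.08662727  0.24703701]] [ 1.0776565  -0.21118364  0.56770127] 0.3869518899680223
[[319.65956745 188.84525777]
 [319.65180058 181.78521551]
 [319.54365569  73.31098673]]
[[777.23374097 398.50901723]
 [769.74185947 407.589688  ]
 [654.61934183 547.12602234]]
rod [[ 0.6254212  -0.04254518  0.051     ]]
```

View pics/w24c.png

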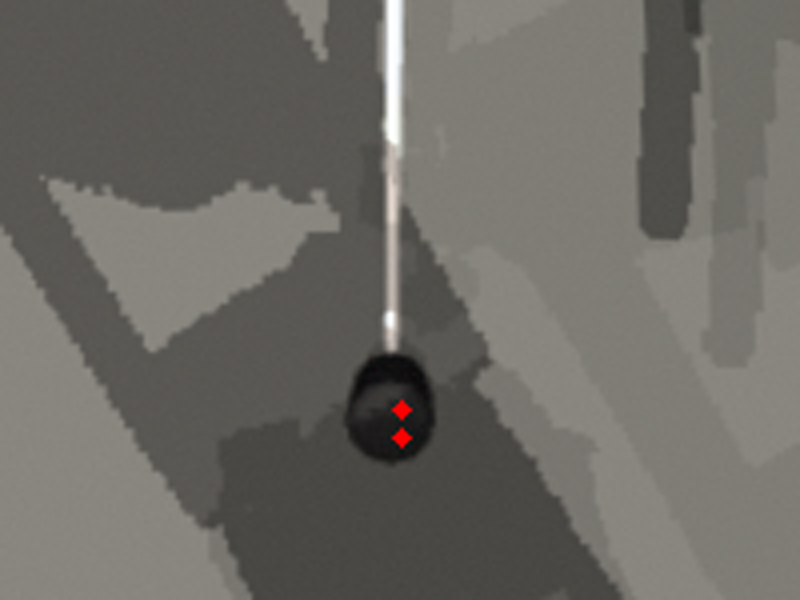

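View pics/s24c.png

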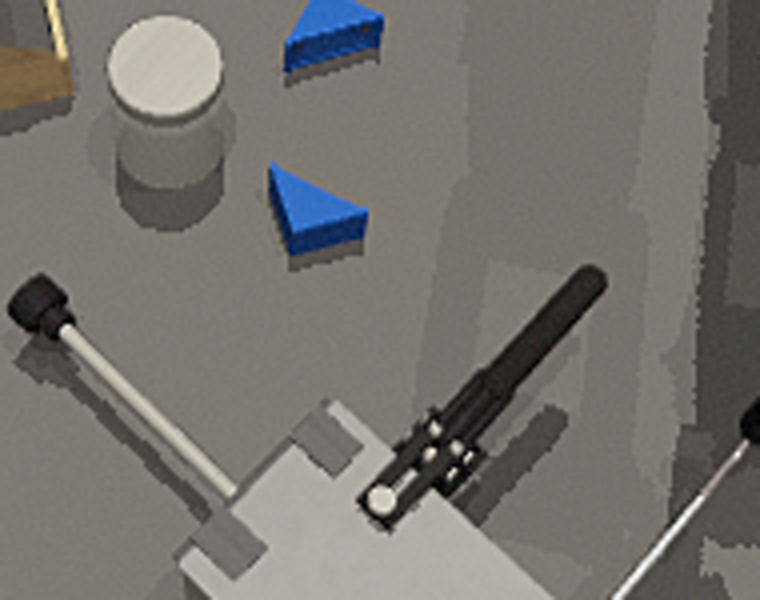

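Run:
```python
from h import *
from cab import *
for n in("scene","s24"):
    c=np.load(n+".npy",allow_pickle=True).item()
    x0=(425,305) if n=="scene" else (450,260)
    crop(c["img"],x0[0]-10,x0[1]-15,50,50,8,f"pics/k_{n}.png")
    print(n,[( (proj(c,W([x,.087,.128]))-[x0[0]-10,x0[1]-15])*8).round() for x in(-.117,-.22,-.227)])
a=np.hstack([cv2.imread("pics/k_scene.png"),cv2.imread("pics/k_s24.png")]); cv2.imwrite("pics/k.png",a)
```

```text
scene [array([[149., 214.]]), array([[379., -65.]]), array([[394., -83.]])]
s24 [array([[-51., 574.]]), array([[179., 295.]]), array([[194., 277.]])]
```

View pics/k.png

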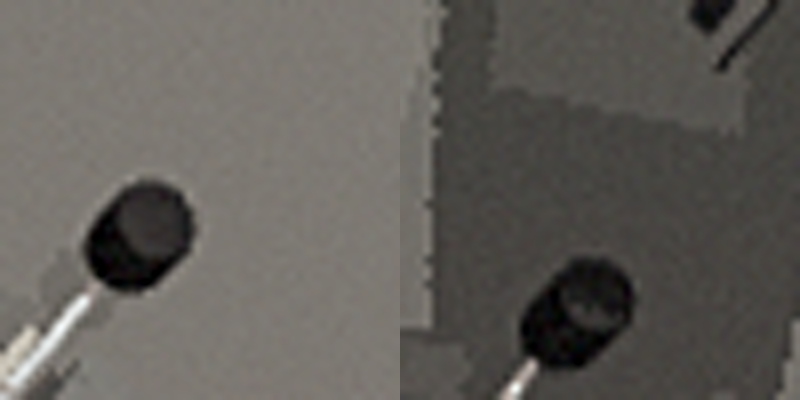

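apply_moves(
  plan=[
    {"translation": [0.036,0,0],"angular": [0,0,0],"hand": 0},
    {"translation": [0,0,0.05],"angular": [0,0,0],"hand": 0},
    {"translation": [0,0,0.05],"angular": [0,0,0],"hand": 0},
    {"translation": [0,0,0.05],"angular": [0,0,0],"hand": 0},
    {"translation": [0,0,0.026],"angular": [0,0,0],"hand": 0},
    {"translation": [-0.01,0,0],"angular": [0,0,0],"hand": 0},
    {"translation": [-0.006,0,0],"angular": [0,0,0],"hand": 0},
    {"translation": [0,0,0],"angular": [0,0,0],"hand": 0},
  ],
)

```text
time_s: 27.82
eef_pos: [0.4516, 0.3436, 0.0713]
eef_rot: [-0.0, 0.999, -0.038, 0.002]
wrist_force: [7.1, -3.6, -4.9]
opening: 0.004
```

Run:
```python
from look import *
from cab import *
o=ctrl.get_obs(); p,q=st(o); print(p,loc(p),o["wrist_force"],o["opening"])
c=look("wrist","w25")
```

```text
[0.4516009  0.34363048 0.07129466] [[-0.20239616  0.08699587  0.07129466]] [ 7.13126163 -3.57731827 -4.9215193 ] 0.0037445378571310107
```

View pics/w25.png

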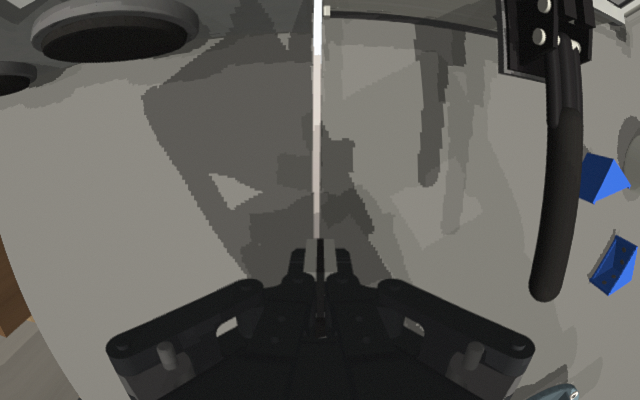

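apply_moves(
  plan=[
    {"translation": [-0.004,0,0],"angular": [0,0,0],"hand": 0},
    {"translation": [0,0,0],"angular": [0,0,0],"hand": 0},
  ],
)

```text
time_s: 28.12
eef_pos: [0.4516, 0.3437, 0.0717]
eef_rot: [-0.001, 0.999, -0.038, 0.006]
wrist_force: [21.3, -3.3, -16.4]
opening: -0.002
```

Run:
```python
from cab import *
from bench import ctrl
p,q=st(ctrl.get_obs()); l=loc(p)[0]; print(l)
pc,qc=rows(p,q,W([l[0]+.016,l[1],.25])[0],RN,hand=0)[1:]
RY=R.from_euler("z",X[2]+np.pi/2)*R.from_euler("x",np.pi)
a,pc,qc=rows(pc,qc,W([0,-.33,.25])[0],RY,n=10,hand=0); show(a)
print(W([0,-.33,.25]))
```

```text
[-0.20236091  0.08707878  0.07170901]
10
[{"translation": [0.0186, 0.0417, 0.0], "angular": [-0.0, -0.0, -0.1571], "hand": 0}, {"translation": [0.0119, 0.0441, 0.0], "angular": [-0.0, -0.0, -0.1571], "hand": 0}, {"translation": [0.0048, 0.0454, 0.0], "angular": [-0.0, -0.0, -0.1571], "hand": 0}, {"translation": [-0.0023, 0.0456, 0.0], "angular": [-0.0, -0.0, -0.1571], "hand": 0}, {"translation": [-0.0094, 0.0447, 0.0], "angular": [-0.0, -0.0, -0.1571], "hand": 0}, {"translation": [-0.0163, 0.0427, 0.0], "angular": [-0.0, -0.0, -0.1571], "hand": 0}, {"translation": [-0.0228, 0.0396, 0.0], "angular": [-0.0, -0.0, -0.157], "hand": 0}, {"translation": [-0.0287, 0.0355, 0.0], "angular": [-0.0, -0.0, -0.1571], "hand": 0}, {"translation": [-0.034, 0.0306, 0.0], "angular": [-0.0, -0.0, -0.157], "hand": 0}, {"translation": [-0.0383, 0.025, 0.0], "angular": [-0.0, -0.0, -0.1571], "hand": 0}]
[[ 0.62203386 -0.08741751  0.25      ]]
```

apply_moves(
  plan=[
    {"translation": [0.008,0,0],"angular": [0,0,0],"hand": 0},
    {"translation": [0.008,0,0],"angular": [0,0,0],"hand": 0},
    {"translation": [0,0,-0.045],"angular": [0,0,0],"hand": 0},
    {"translation": [0,0,-0.045],"angular": [0,0,0],"hand": 0},
    {"translation": [0,0,-0.045],"angular": [0,0,0],"hand": 0},
    {"translation": [0,0,-0.045],"angular": [0,0,0],"hand": 0},
  ],
)

```text
time_s: 28.88
eef_pos: [0.4611, 0.343, 0.2519]
eef_rot: [-0.001, 0.999, -0.037, -0.001]
wrist_force: [0.6, 0.1, 0.0]
opening: -0.002
```

apply_moves(
  plan=[
    {"translation": [0.0186,0.0417,0],"angular": [0,0,-0.1571],"hand": 0},
    {"translation": [0.0119,0.0441,0],"angular": [0,0,-0.1571],"hand": 0},
    {"translation": [0.0048,0.0454,0],"angular": [0,0,-0.1571],"hand": 0},
    {"translation": [-0.0023,0.0456,0],"angular": [0,0,-0.1571],"hand": 0},
    {"translation": [-0.0094,0.0447,0],"angular": [0,0,-0.1571],"hand": 0},
    {"translation": [-0.0163,0.0427,0],"angular": [0,0,-0.1571],"hand": 0},
    {"translation": [-0.0228,0.0396,0],"angular": [0,0,-0.157],"hand": 0},
    {"translation": [-0.0287,0.0355,0],"angular": [0,0,-0.1571],"hand": 0},
    {"translation": [-0.034,0.0306,0],"angular": [0,0,-0.157],"hand": 0},
    {"translation": [-0.0383,0.025,0],"angular": [0,0,-0.1571],"hand": 0},
  ],
)

```text
time_s: 30.12
eef_pos: [0.6163, -0.0883, 0.2499]
eef_rot: [-0.0, 0.731, 0.682, -0.0]
wrist_force: [-0.0, 0.2, 0.0]
opening: 0.002
```

apply_moves(
  plan=[
    {"translation": [0,0,0],"angular": [0,0,0],"hand": 0},
    {"translation": [0,0,0],"angular": [0,0,0],"hand": 0},
  ],
)

```text
time_s: 30.38
eef_pos: [0.6157, -0.0867, 0.2492]
eef_rot: [-0.001, 0.734, 0.679, -0.0]
wrist_force: [-0.1, 0.1, -0.1]
opening: -0.001
```

Run:
```python
from look import *
from cab import *
o=ctrl.get_obs(); p,q=st(o); print(p,loc(p),q.as_matrix().round(3),o["q"].round(2))
k=[(0,-.2733,.051),(0,-.2843,.051)]
c=look("wrist","w26",W(k)); print(proj(c,W(k),True)); c=look("scene","s26",W(k),False); crop(cv2.imread("pics/s26.png")[:,:,::-1],200,150,250,190,3,"pics/s26c.png")
```

```text
[ 0.6156617  -0.08670887  0.24922891] [[-0.00640743 -0.32977303  0.24922891]] [[ 0.077  0.997 -0.002]
 [ 0.997 -0.077  0.001]
 [ 0.001 -0.002 -1.   ]] [-0.33  0.25  1.43  0.    1.46 -0.25]
[[325.23230865 124.65760801]
 [325.23185944 133.84483456]]
```

View pics/w26.png

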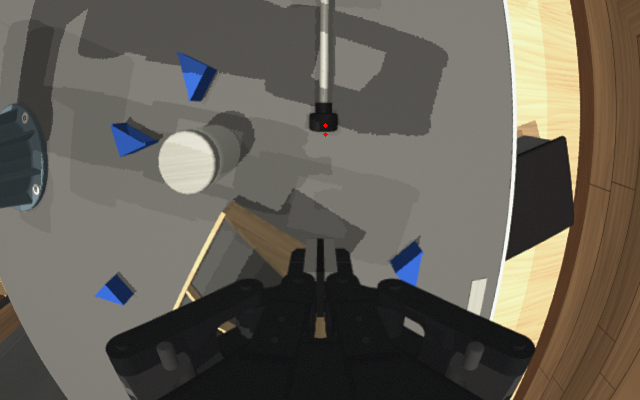

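View pics/s26c.png

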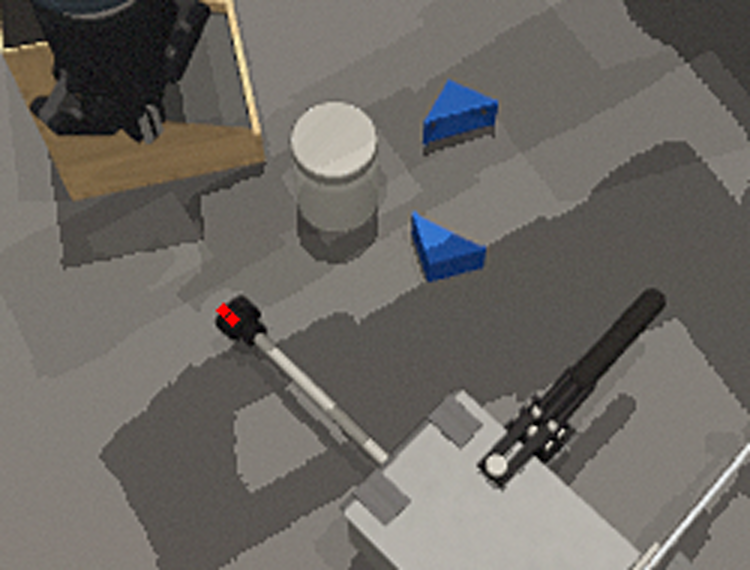

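apply_moves(
  plan=[
    {"translation": [0,0.0055,0.04],"angular": [0,0,0.003],"hand": 0},
    {"translation": [0,0,0.05],"angular": [0,0,0],"hand": 0},
    {"translation": [0,0,0.05],"angular": [0,0,0],"hand": 0},
    {"translation": [0,0,0.05],"angular": [0,0,0],"hand": 0},
    {"translation": [0,0,0.034],"angular": [0,0,0],"hand": 0},
    {"translation": [0,0,0.014],"angular": [0,0,0],"hand": 0},
    {"translation": [0,0,0],"angular": [0,0,0],"hand": 0},
  ],
)

```text
time_s: 31.35
eef_pos: [0.6206, -0.0867, 0.0107]
eef_rot: [-0.001, 0.734, 0.679, -0.001]
wrist_force: [-0.1, 1.2, 1.1]
opening: -0.004
```

Run:
```python
from look import *
from cab import *
o=ctrl.get_obs(); p,q=st(o); print(p,loc(p),o["wrist_force"])
c=look("wrist","w27"); c=look("scene","s27"); crop(c["img"],230,190,150,110,5,"pics/s27c.png")
```

```text
[ 0.62056108 -0.08674125  0.01072523] [[-0.00151951 -0.32943652  0.01072523]] [-0.0651594   1.24477886  1.05000626]
```

View pics/w27.png

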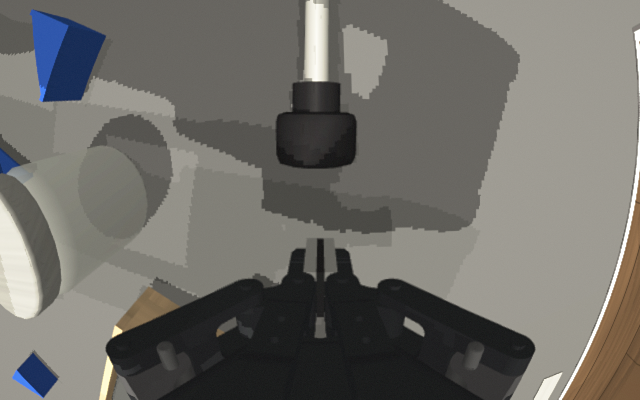

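View pics/s27c.png

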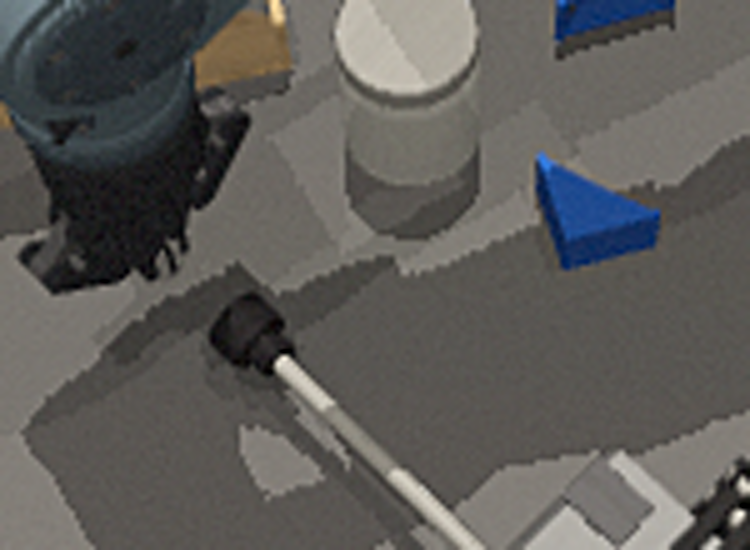

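apply_moves(
  plan=[
    {"translation": [0.02,-0.001,0],"angular": [0,0,0],"hand": 0},
    {"translation": [0.012,0,0],"angular": [0,0,0],"hand": 0},
    {"translation": [0.012,0,0],"angular": [0,0,0],"hand": 0},
    {"translation": [0.015,0,0],"angular": [0,0,0],"hand": 0},
    {"translation": [0.015,0,0],"angular": [0,0,0],"hand": 0},
    {"translation": [0.015,0,0],"angular": [0,0,0],"hand": 0},
  ],
)

```text
time_s: 32.2
eef_pos: [0.6275, 0.002, 0.0112]
eef_rot: [-0.0, 0.734, 0.679, -0.0]
wrist_force: [1.6, -2.9, 2.5]
opening: -0.002
```

Run:
```python
from look import *
from cab import *
o=ctrl.get_obs(); p,q=st(o); print(p,loc(p),o["wrist_force"])
c=look("wrist","w28")
```

```text
[0.62746285 0.00201552 0.01119463] [[-0.00131841 -0.24041204  0.01119463]] [ 1.59810264 -2.91007444  2.45371717]
```

View pics/w28.png

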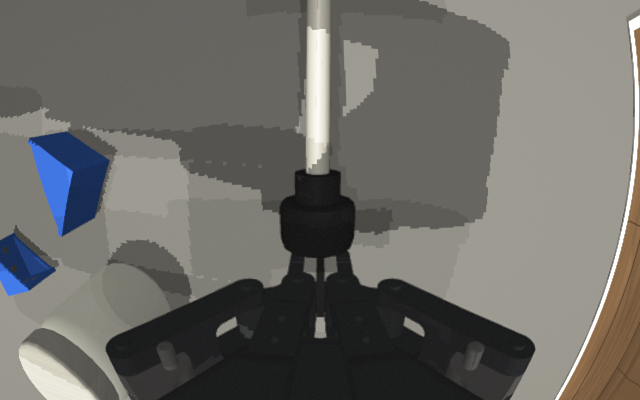

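apply_moves(
  plan=[
    {"translation": [0.015,0,0],"angular": [0,0,0],"hand": 0},
    {"translation": [0.015,0,0],"angular": [0,0,0],"hand": 0},
    {"translation": [0.015,0,0],"angular": [0,0,0],"hand": 0},
    {"translation": [0.015,0,0],"angular": [0,0,0],"hand": 0},
    {"translation": [0.015,0,0],"angular": [0,0,0],"hand": 0},
  ],
)

```text
time_s: 32.88
eef_pos: [0.6329, 0.077, 0.0108]
eef_rot: [-0.001, 0.734, 0.679, -0.001]
wrist_force: [2.9, -3.3, 0.0]
opening: 0.003
```

apply_moves(
  plan=[
    {"translation": [0.01,0,0],"angular": [0,0,0],"hand": 0},
    {"translation": [0.006,0,0],"angular": [0,0,0],"hand": 0},
    {"translation": [0,0,0],"angular": [0,0,0],"hand": 0},
  ],
)

```text
time_s: 33.25
eef_pos: [0.6337, 0.0913, 0.0108]
eef_rot: [-0.001, 0.734, 0.679, -0.001]
wrist_force: [2.3, -5.6, 1.3]
opening: -0.001
```

Run:
```python
from look import *
from cab import *
o=ctrl.get_obs(); p,q=st(o); print(p,loc(p),o["wrist_force"])
c=look("wrist","w29"); c=look("scene","s29"); crop(c["img"],230,190,190,140,4,"pics/s29c.png")
```

```text
[0.63368752 0.09133541 0.01078508] [[-0.00183486 -0.15087701  0.01078508]] [ 2.29910453 -5.61288616  1.33223549]
```

View pics/s29c.png

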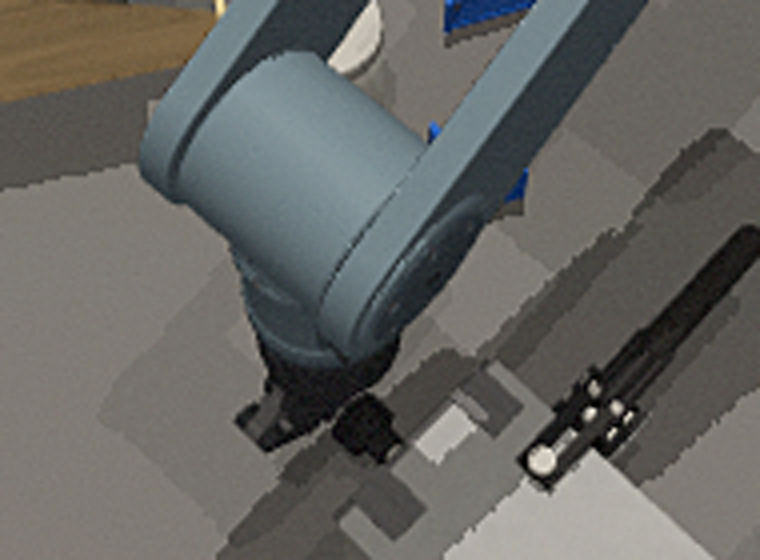

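apply_moves(
  plan=[
    {"translation": [0.004,0,0],"angular": [0,0,0],"hand": 0},
    {"translation": [0,0,0],"angular": [0,0,0],"hand": 0},
  ],
)

```text
time_s: 33.6
eef_pos: [0.6337, 0.0913, 0.0108]
eef_rot: [0.001, 0.734, 0.679, -0.004]
wrist_force: [-1.6, -19.7, 2.7]
opening: 0.001
```

apply_moves(
  plan=[
    {"translation": [-0.015,0,0],"angular": [0,0,0],"hand": 0},
    {"translation": [-0.03,0,0],"angular": [0,0,0],"hand": 0},
    {"translation": [-0.02,0,-0.02],"angular": [0,0,0],"hand": 0},
    {"translation": [0,0,-0.05],"angular": [0,0,0],"hand": 0},
    {"translation": [0,0,-0.05],"angular": [0,0,0],"hand": 0},
    {"translation": [0,0,-0.05],"angular": [0,0,0],"hand": 0},
    {"translation": [0,0,-0.05],"angular": [0,0,0],"hand": 0},
    {"translation": [-0.02,0,-0.05],"angular": [0,0,0],"hand": 0},
    {"translation": [0,0,0],"angular": [0,0,0],"hand": 0},
    {"translation": [0,0,0],"angular": [0,0,0],"hand": 0},
  ],
)

```text
time_s: 34.85
eef_pos: [0.6277, 0.0114, 0.2813]
eef_rot: [-0.001, 0.734, 0.679, -0.0]
wrist_force: [-0.5, 0.8, -0.7]
opening: -0.005
```

Run:
```python
from look import *
from cab import *
o=ctrl.get_obs(); p,q=st(o); print(p,loc(p),o["wrist_force"])
lid=[(x,y,.1265) for x in(-.061,.061) for y in(-.088,.078)]
k=[(0,-.2733+.141,.051),(-.207,-.03,.134),(-.227,.087,.128)]+[(x,.163+y,z) for x,y,z in[(.025,.02,.095),(.025,-.02,.095),(-.025,0,.049)]]
c=look("scene","s30",W(k+lid),False); crop(c["img"],280,210,200,190,3.5,"pics/s30c.png");print(((proj(c,W(k))-[280,210])*3.5).round())
c=look("wrist","w30",W(k)); c=look("top","t30"); crop(c["img"],150,100,200,130,4,"pics/t30c.png")
```

```text
[0.62773074 0.0113565  0.2813494 ] [[-0.0017544 -0.2310774  0.2813494]] [-0.5067493   0.8224321  -0.70914247]
[[135. 298.]
 [476. 139.]
 [645. 244.]
 [510. 696.]
 [453. 641.]
 [518. 606.]]
```

View pics/s30c.png

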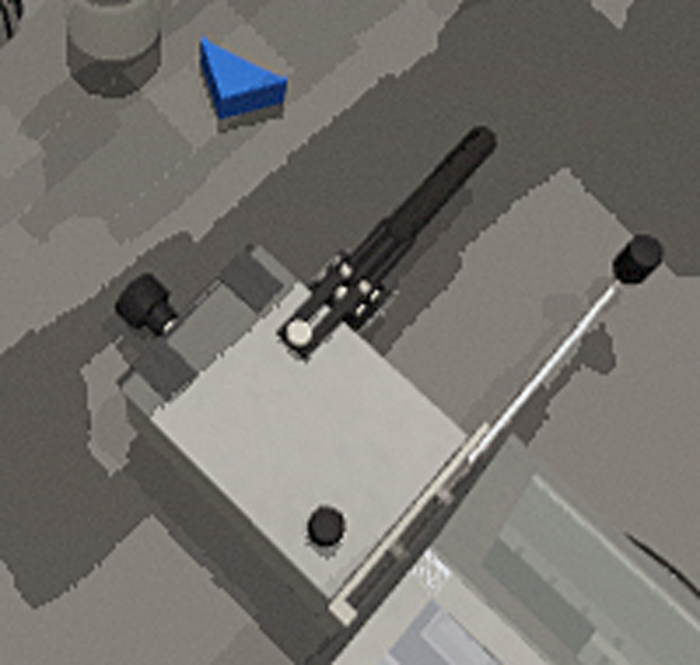

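View pics/t30c.png

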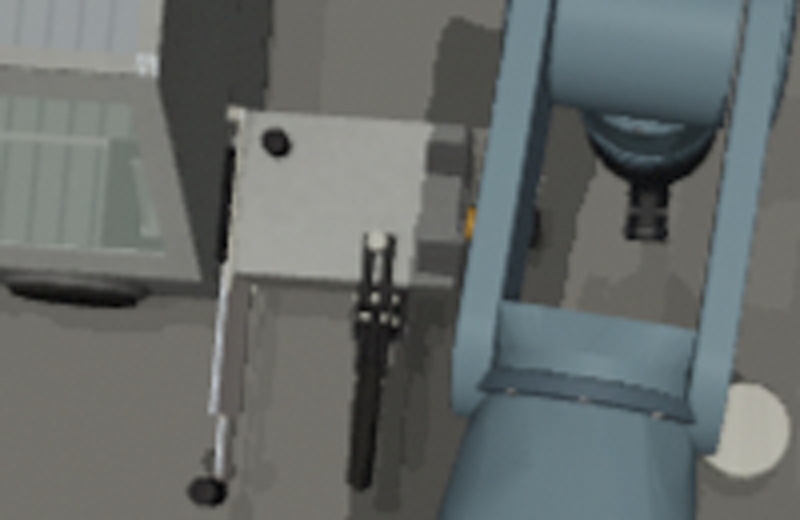

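View pics/w30.png

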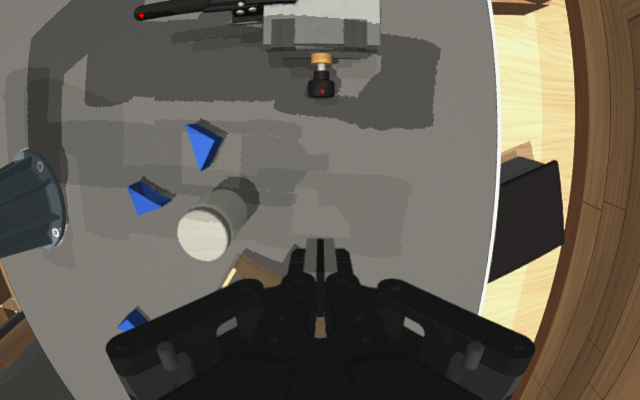

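Run:
```python
from bench import ctrl
print(ctrl.hand_in()); print(ctrl.get_obs()["time_s"])
```

```text
the job is handed in; nothing more can be done
None
the job is handed in; nothing more can be done
```

The job is done and handed in at about 35 s of the 72 s limit; no verdict was reported.

**What I did:** I gripped the bare steel brace square to the slope and lowered it into the tray's cut-out. I let go only once it was on the floor of the cut-out. Then I shut the lid, threw the clamp lever down, drew the gate out, pushed the tray home by its rod, and backed the arm clear.

**Last checks:**
- **Brace:** the wrist picture after release showed it foot down and centred in the cut-out. After the tray went in I could not see it through the cabinet glass, so its final pose is not confirmed directly.
- **Lid:** it bottomed at about 12 N and looked shut in the pictures. They could not tell 0 from 0.06 rad, so the lid being under 0.04 rad rests on that contact force and on the clamp holding it.
- **Clamp:** the lever went to its stop at about 26 N, and its arm lies on the lid.
- **Gate:** I pushed it against its stop a second time, at about 21 N. A picture before that push suggested only about 106 mm of travel.
- **Tray:** it went to its stop at about 20 N, after about 141 mm of push from an estimated start of 11 mm.
- **Bystanders:** the jar stood where it was in the last pictures. Nothing came near the bit case or the caster, but I did not measure either again at the end.

**Disagreements:**
- The real fingertips sit about 30–40 mm behind the stated TCP, seen by both the wrist and scene cameras, so I placed every grip and push from the images.
- The top and scene cameras differed from the wrist camera by about 2 mm at the cabinet and by up to 10 mm in height at the brace. In both cases I relied mainly on the wrist camera.

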